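# Load the scanning slide, wind it to its stop and click the lock

## Robot

A 7-joint arm with a two-finger parallel gripper is mounted at the origin on the work surface. World frame = base frame: x ahead of the robot, y to its left, z up, the work surface at z = 0. Lengths are in mm, angles in rad, forces in N, time in s.
With the tool pointing down it reaches from about 400 to 850 mm from the base axis. Payload 4.4 kg.
Tool frame: the origin (TCP) lies at the very end of the fingers, on their centre line; the grasp point (between the pads) lies 19 mm behind it; z points along the fingers, y is the direction in which the jaws open and shut (so a half turn about z gives the same grasp; the last joint's range is limited). The gripper opens to 94 mm and grips with 3 to 60 N. Pads are 16 mm wide; open, the fingers measure 119 mm over their backs; the gripper's body (75 mm by 177 mm) begins 78 mm behind the grasp point.
Start: joints at [-1.325, 0.628, 0.038, 1.517, -0.027, 0.996, -0.02], TCP at [199.377, 618.682, 205.478] pointing down, gripper open.
Joint ranges: [-3.06, 3.06], [-0.37, 2.12], [-1.25, 1.32], [0.18, 2.47], [-1.1, 4.24], [0.23, 1.98], [-2.94, 2.94]. Speed limits (rad/s): [2.57, 2.57, 3.14, 3.14, 3.14, 3.14, 3.14].

## Interface

Orientations are given as a unit quaternion [x, y, z, w].
In Python, from cell import monitor, capture, ticket gives the robot as it stands.
- The arm moves only by the shell command python3 -m inch 'ROWS' [FORCE]. ROWS is JSON, a list of rows, each a list of 5 numbers: the shift along the tool's x, y, z in m, then the turn about the tool's z in degrees, then the finger opening in m, from 0 to 0.094. In form: [[dx, dy, dz, spin, grip], ...]. A call has 1 to 12 rows; each row shifts and turns the commanded pose from where the row before left it, along the tool's axes as they then stand; what a row does not reach is not made up. A row lasts 1/10 s, in which the tool goes at most 50 mm and 8.59 degrees, less where a joint would pass 70% of its speed; a pose out of reach is approached as far as the arm can. A call is refused whole if a number of a shift passes 0.05 or a number of a turn 8.59, either way. A call with a gripper value outside its range is refused whole. The fingers move at their own pace and stop on an object; FORCE is the grip in N (left out, the last holds). Time passes only in rows, so rows that do not move let the fingers close. It gives the time, the measured TCP pose, the force and the opening at its end, in the units of the state.
- monitor.get_obs(): the state, without advancing time (a new reading comes with each control period).
- capture(name): name is "scene" or "side" or "wrist"; returns a dict with "pixels" (384x512x3 uint8, red, green, blue), "fx", "fy", "cx", "cy" (pixels), "R" (3x3) and "t" (3): a world point X has camera coordinates R X + t. Camera axes: x right, y down, z forward; pixel columns grow to the right and rows downward; lengths in mm; the calibration is good to about 2 mm. A picture is of the moment at which its call begins. There is no depth.
- ticket.finish_job(): hands the job in, once; it reports no verdict.
The state is a dict: "clock": time; "joint_pos": joint angles; "qvel": joint speeds; "effort": joint torques, N m; "position": TCP position; "ee_rot": TCP orientation; "force": force on the tool from outside, world axes, zero at the start; "wrist_torque": the same for the moment, N m; "gripper_width": finger opening in mm.
Only numpy, scipy, OpenCV 4.12 (cv2) and the standard library are available. Lean on these libraries where they do the work, as an engineer would, in place of code of your own. Each camera call takes 0.05 s, during which the arm holds its last target. There are 200 camera calls.

## Task

Get the scanning slide ready to measure the fresh prints: put the steel setting ring from the carriage back flat in its wooden case, and stand every flanged bushing from the print sheet flange down on the carriage deck, one to a bay (the plain sleeves and the bracket stay on the sheet). When all are loaded, wind the handwheel clockwise until the carriage touches the stop in front of the scan head, and then turn the lock knob clockwise until it clicks over, leaving the loads standing.

Things in the scene. Friction and masses are not known exactly. Their poses are not given: they have to be found in the camera images.
- bushing0: printed cream plastic flanged bushing: flange 36 mm across and 6 mm thick at the bottom, above it a barrel 26 mm across, 30 mm high over all, 16 mm bore, 30 g. Origin: centre of the flange's underside, z up out of the barrel. Stands flange down on the print sheet at the start. None if absent (4 to 6 of the six are there)
- bushing1: printed cream plastic flanged bushing: flange 36 mm across and 6 mm thick at the bottom, above it a barrel 26 mm across, 30 mm high over all, 16 mm bore, 30 g. Origin: centre of the flange's underside, z up out of the barrel. Stands flange down on the print sheet at the start. None if absent (4 to 6 of the six are there)
- bushing2: printed cream plastic flanged bushing: flange 36 mm across and 6 mm thick at the bottom, above it a barrel 26 mm across, 30 mm high over all, 16 mm bore, 30 g. Origin: centre of the flange's underside, z up out of the barrel. Stands flange down on the print sheet at the start. None if absent (4 to 6 of the six are there)
- bushing3: printed cream plastic flanged bushing: flange 36 mm across and 6 mm thick at the bottom, above it a barrel 26 mm across, 30 mm high over all, 16 mm bore, 30 g. Origin: centre of the flange's underside, z up out of the barrel. Stands flange down on the print sheet at the start. None if absent (4 to 6 of the six are there)
- bushing4: printed cream plastic flanged bushing: flange 36 mm across and 6 mm thick at the bottom, above it a barrel 26 mm across, 30 mm high over all, 16 mm bore, 30 g. Origin: centre of the flange's underside, z up out of the barrel. Stands flange down on the print sheet at the start. None if absent (4 to 6 of the six are there)
- bushing5: printed cream plastic flanged bushing: flange 36 mm across and 6 mm thick at the bottom, above it a barrel 26 mm across, 30 mm high over all, 16 mm bore, 30 g. Origin: centre of the flange's underside, z up out of the barrel. Stands flange down on the print sheet at the start. None if absent (4 to 6 of the six are there)
- sleeve0: printed plain sleeve, cream, NO flange: 26 mm across, 30 mm high, stands on the print sheet among the bushings; stays there. Origin: centre of the underside
- sleeve1: printed plain sleeve, cream, NO flange: 26 mm across, 30 mm high, stands on the print sheet among the bushings; stays there. Origin: centre of the underside
- bracket: small printed L bracket, cream, 30 x 24 mm foot, 27 mm high; stays on the print sheet. Origin: centre of the foot's underside
- setting_ring: ground steel setting ring (gauge), 40 mm outside, 22 mm high, 25 mm bore, 0.13 kg; stands in a carriage bay at the start. Origin: centre of its underside, z up
- ring_case: open wooden case for the setting ring, 84 x 84 mm, fixed: a square recess 60 x 60 mm, its floor 12 mm above the table and its rim 18 mm above the table; its 10 mm thick lid lies open beside it on the -y side. Origin: on the table under the centre of the recess, z up, x and y along the sides
- print_sheet: dark steel print sheet with the printed parts on it, 220 (x) x 210 (y) mm, 2 mm thick, lying on the table, fixed. Origin: centre of its underside
- slide_unit: scanning slide, fixed: grey base 150 (x) x 490 mm (y, -310 to +180 from the origin), white scan head 153 mm high on its -y end, stop block with rubber bumper before it, carriage on two shafts running along y. Two aluminium housings in front (-x): handwheel on the +y one, lock knob on the -y one. Origin on the table
- carriage_deck (a point): centre of the carriage's flat deck, on its surface, 60 mm above the table; axes as slide_unit's; moves with the carriage. Fences 3 mm thick and 6 mm high part it into six bays of 63 x 50 mm inside: centres at x = -33, +33 mm and y = -53, 0, +53 mm
- carriage (a joint): travel of the carriage in m: 0 at the loading end (start), 0.160 where it touches the stop; grows towards -y of slide_unit. Geared to the handwheel (8 mm per radian, so 50 mm per turn) and moved by it only; about 0.06 N m at the wheel, stays where it is left
- handwheel (a joint): angle of the handwheel in rad, growing clockwise seen from above; 0 at the start, 20 (a little over three turns) at the stop. Vertical axis, turns both ways without limit of its own
- wheel_axis (a point): point on the handwheel's vertical axis at the height at which to grip the crank handle, 118 mm above the table. The wheel is a 104 mm disc, its top 86 mm above the table
- crank_grip (a point): grip point of the crank handle: an upright steel cylinder 16 mm across, from 91 to 137 mm above the table, standing on the wheel's rim 42 mm from the wheel's axis. It spins freely on its own axis, so a gripper can hold it and go round in circles without turning
- lock_knob (a joint): lock knob, rad, growing clockwise seen from above; starts at 0 to 0.5. Drives a bolt into a notch of the carriage (enters at 1.0 rad; the carriage must be at the stop, else turn it back). Light and stays where left up to 1.5 rad; there a sprung detent resists with about 0.2 N m; past 1.9 it clicks over by itself to 2.1 and the detent keeps it from coming back; end stop 2.3
- lock_grip (a point): on the lock knob's vertical axis, 90 mm above the table, at the height to grip. The knob is a black bar 46 mm long (along this point's x), 12 mm thick (along its y), from 68 to 100 mm above the table, on a round skirt 48 mm across; a white mark on the bar's +x end
Things that resemble listed ones, but are neither listed nor needed, are in the scene too. Leave any black or purple look-alike of the bushing5 alone.

How it is judged:
By the outcome, as a careful person would: the job done as asked, in the order asked, and still so for the second after the job is handed in, with the robot touching nothing.
Of bushing0, bushing1, bushing2, bushing3, bushing4, bushing5 only 4 to 6 are there at a start; the rules pass over those that are not, and their reading is None.
At some moment in a run one of bushing0, bushing1, bushing2, bushing3, bushing4, bushing5 may be knocked a few centimetres aside while the robot is not near it.
Once in a run the grip may slacken for a moment while it holds something.
It also fails if it takes over 210 s, if anything falls off the work surface, if the arm or the gripper's body presses on something with over 40 N, if the wrist force passes 120 N, or if a joint passes its speed limit or range.

## Working session

There is one attempt and no reset: what is moved stays moved. The work goes in short steps, Python scripts to look and compute and a shell command to move; the robot and the scene stay as the last step left them, time stands still between calls to the robot, and variables do not carry over. Pictures are saved under pics/ and viewed, about 12 in all and at most 16, crops included, and the job is handed in when it is done.

```bash
ls; mkdir -p pics
cat > h.py <<'E'
import numpy as np, cv2
from cell import monitor, capture, ticket
def snap(name,fn=None,scale=1.5,crop=None):
    c=capture(name); im=cv2.cvtColor(c["pixels"],cv2.COLOR_RGB2BGR)
    if fn:
        o=im if crop is None else im[crop[1]:crop[3],crop[0]:crop[2]]
        cv2.imwrite("pics/"+fn,cv2.resize(o,None,fx=scale,fy=scale,interpolation=cv2.INTER_CUBIC))
    return c,im
def ray(c,u,v,z):
    R=np.array(c["R"]);t=np.array(c["t"]);o=-R.T@t
    d=R.T@np.array([(u-c["cx"])/c["fx"],(v-c["cy"])/c["fy"],1]); return (o+d*(z-o[2])/d[2])
def proj(c,X):
    p=np.array(c["R"])@np.array(X,float)+np.array(c["t"]); return c["fx"]*p[0]/p[2]+c["cx"],c["fy"]*p[1]/p[2]+c["cy"]
E
python3 - <<'E'
from h import *
o=monitor.get_obs(); print({k:np.round(v,3).tolist() for k,v in o.items()})
for n in("scene","side","wrist"):
    c,im=snap(n); cv2.imwrite(f"pics/{n}0.png",im); R=np.array(c["R"]); print(n,c["fx"],c["cx"],c["cy"],np.round(-R.T@c["t"]),np.round(R[2],2))
    np.save(n+"0.npy",c,allow_pickle=True)
a=cv2.imread("pics/scene0.png")
cv2.imwrite("pics/s1.png",cv2.resize(a,(800,600),interpolation=cv2.INTER_CUBIC))
b=cv2.imread("pics/side0.png");cv2.imwrite("pics/s2.png",cv2.resize(b,(800,600),interpolation=cv2.INTER_CUBIC))
E
```

```text
pics
{'clock': 0.0, 'joint_pos': [-1.325, 0.629, 0.038, 1.518, -0.027, 0.996, -0.02], 'qvel': [0.002, 0.001, 0.001, 0.001, -0.002, 0.0, 0.0], 'effort': [0.0, -54.973, 1.144, -18.663, -0.052, 0.024, 0.0], 'position': [199.162, 618.053, 204.558], 'ee_rot': [0.155, 0.988, -0.001, -0.0], 'force': [0.374, 0.105, -0.442], 'wrist_torque': [0.03, 0.008, -0.016], 'gripper_width': 94.234}
scene 389.3109911828493 257.53851460631785 192.72190994136685 [1237.  -37.  695.] [-0.74  0.06 -0.67]
side 452.43753669779545 263.07794791942257 188.89141356302275 [313. 821. 837.] [ 0.21 -0.73 -0.65]
wrist 270.6688376536059 254.40911385135874 194.08871232876012 [127. 642. 384.] [ 0.25 -0.08 -0.97]
```

View pics/s1.png

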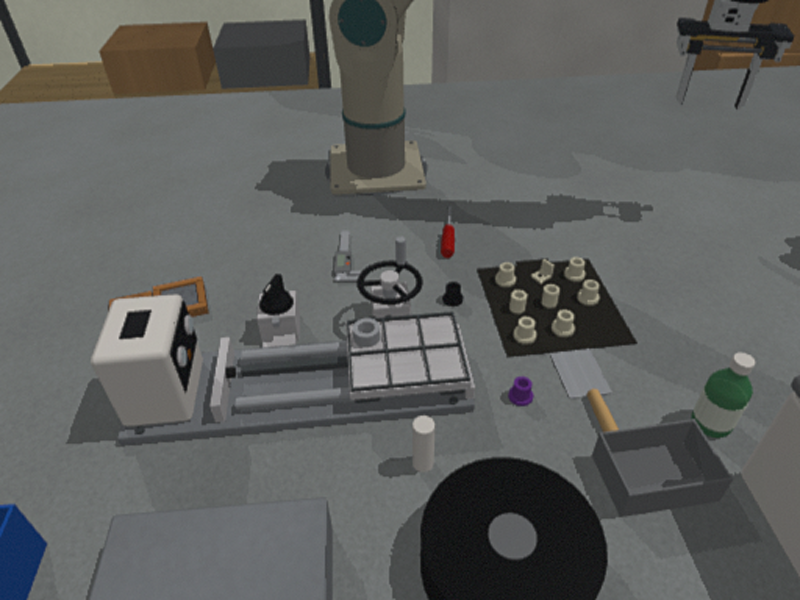

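View pics/s2.png

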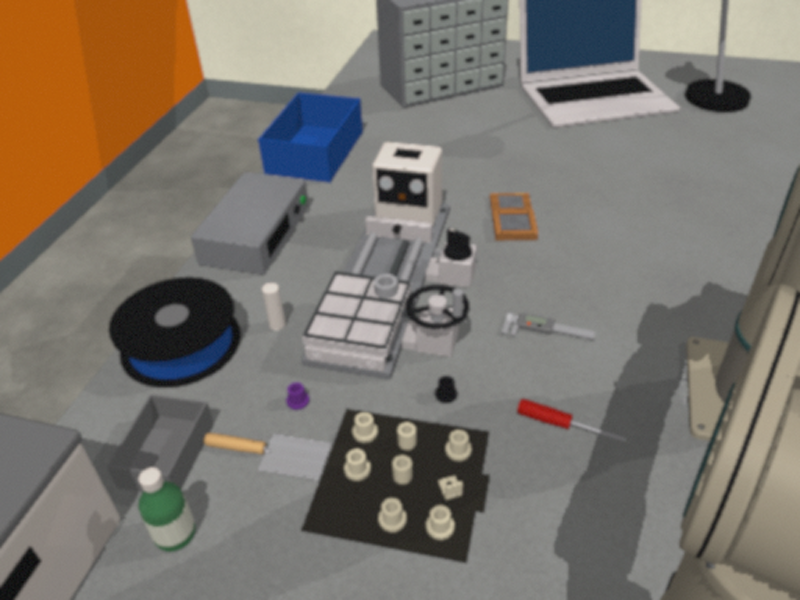

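Scene view: flanged candidates are at (507,273), (576,268), (590,292), (526,329), (564,323). Plain sleeves are at (518,300), (550,296) and the bracket at (543,271). The look-alikes are black (453,293), purple (521,390) and the white cylinder (423,443). The ring is on the deck at (367,332), and the case is the orange thing at side (515,215). Next is a close crop to check these choices.

Run:
```python
import cv2,numpy as np
b=cv2.imread("pics/side0.png");a=cv2.imread("pics/scene0.png")
x=cv2.resize(b[110:360,190:390],None,fx=2.4,fy=2.4,interpolation=cv2.INTER_CUBIC) # 480x600
cv2.imwrite("pics/c1.png",x)
from h import *
for n in("side","scene"):
    c=np.load(n+"0.npy",allow_pickle=True).item(); im=c["pixels"][...,::-1].copy(); hsv=cv2.cvtColor(im,cv2.COLOR_BGR2HSV)
    # dark sheet region
    m=(hsv[...,2]<60).astype(np.uint8); 
    nn,l,s,ce=cv2.connectedComponentsWithStats(m)
    u0=(400/1.5625,490/1.5625) if n=="side" else (550/1.5625,310/1.5625)
    k=[i for i in range(1,nn) if s[i,0]<=u0[0]<=s[i,0]+s[i,2] and s[i,1]<=u0[1]<=s[i,1]+s[i,3] and s[i,4]>800]
    for i in k:
        mm=(l==i).astype(np.uint8); h=cv2.convexHull(cv2.findContours(mm,0,2)[0][0]) if 0 else cv2.convexHull(max(cv2.findContours(mm,0,2)[0],key=len))
        q=cv2.approxPolyDP(h,6,True)[:,0]; print(n,"sheet",[np.round(ray(c,*p,2)[:2]).tolist() for p in q])
        hm=cv2.fillConvexPoly(np.zeros_like(m),h,1); cm=((hsv[...,2]>80)&(hm>0)).astype(np.uint8)
        n2,l2,s2,c2=cv2.connectedComponentsWithStats(cm)
        for j in range(1,n2):
            if s2[j,4]>30: print(s2[j].tolist(),np.round(c2[j]*1.5625).tolist(),np.round(ray(c,*c2[j],15)[:2]).tolist())
```

```text
side sheet [[603.0, 175.0], [390.0, 166.0], [382.0, 368.0], [596.0, 376.0]]
[225, 264, 17, 20, 280] [364.0, 427.0] [564.0, 208.0]
[253, 268, 14, 21, 219] [406.0, 435.0] [500.0, 207.0]
[285, 273, 17, 23, 295] [458.0, 445.0] [424.0, 206.0]
[220, 286, 18, 22, 306] [356.0, 464.0] [555.0, 272.0]
[309, 286, 3, 18, 37] [485.0, 463.0] [381.0, 228.0]
[250, 290, 14, 20, 228] [401.0, 468.0] [492.0, 264.0]
[280, 304, 17, 16, 203] [450.0, 486.0] [420.0, 276.0]
[242, 318, 19, 23, 342] [392.0, 515.0] [485.0, 337.0]
[272, 323, 20, 23, 354] [440.0, 522.0] [422.0, 333.0]
[300, 327, 8, 24, 62] [474.0, 525.0] [378.0, 325.0]
scene sheet [[597.0, 379.0], [604.0, 170.0], [393.0, 161.0], [383.0, 369.0]]
[317, 167, 14, 16, 160] [506.0, 274.0] [424.0, 207.0]
[340, 166, 35, 16, 290] [561.0, 270.0] [422.0, 306.0]
[370, 179, 14, 16, 180] [589.0, 292.0] [486.0, 336.0]
[347, 182, 11, 15, 138] [550.0, 295.0] [487.0, 269.0]
[326, 185, 12, 16, 143] [518.0, 300.0] [495.0, 211.0]
[353, 198, 15, 17, 202] [563.0, 323.0] [555.0, 272.0]
[329, 202, 15, 18, 200] [525.0, 330.0] [565.0, 208.0]
```

View pics/c1.png

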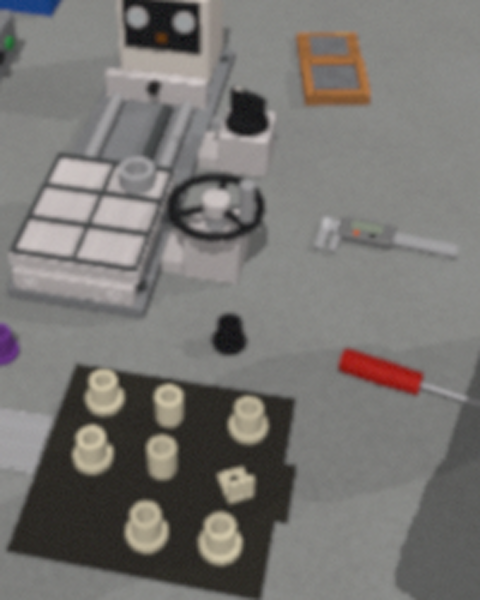

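Confirmed: five bushings (bracket and two plain sleeves excluded). Next I'll measure the deck bays, wheel, knob and case.

Run:
```python
from h import *
for n,box in(("side",(190,165,275,230)),("scene",(215,195,310,255))):
    c=np.load(n+"0.npy",allow_pickle=True).item(); im=c["pixels"][...,::-1].copy(); g=cv2.cvtColor(im,cv2.COLOR_BGR2GRAY)
    hsv=cv2.cvtColor(im,cv2.COLOR_BGR2HSV)
    m=np.zeros_like(g); x0,y0,x1,y1=box
    m[y0:y1,x0:x1]=(g[y0:y1,x0:x1]>(150 if n=="side" else 150))
    nn,l,s,ce=cv2.connectedComponentsWithStats(m)
    print(n,"bays"); 
    for j in range(1,nn):
        if s[j,4]>60: print(s[j].tolist(),np.round(ray(c,*ce[j],60)[:2]).tolist())
    k=((hsv[...,0]>5)&(hsv[...,0]<18)&(hsv[...,1]>110)).astype(np.uint8)
    if n=="side": k[:, :300]=0; k[:, 350:]=0;k[:110]=0;k[165:]=0
    else: k[:170]=0;k[:,140:]=0;k[210:]=0
    ct=cv2.findContours(k,0,2)[0]; h=cv2.convexHull(np.vstack([q for q in ct if len(q)>8]))
    q=cv2.approxPolyDP(h,3,True)[:,0]; print("case",[np.round(ray(c,*p,18)[:2]).tolist()+p.tolist() for p in q])
    r=cv2.findContours(k,cv2.RETR_CCOMP,2)
    for i,hh in enumerate(r[1][0]):
        if hh[3]>=0 and cv2.contourArea(r[0][i])>20:
            M=cv2.moments(r[0][i]);u=(M["m10"]/M["m00"],M["m01"]/M["m00"]);print("hole",np.round(u),[np.round(ray(c,*u,z)[:2]).tolist() for z in (12,18)],cv2.contourArea(r[0][i]))
    d=(g<45).astype(np.uint8)
    nn,l,s,ce=cv2.connectedComponentsWithStats(d)
    for j in range(1,nn):
        if 40<s[j,4]<900 and 160<ce[j][0]<310: 
          u=(s[j,0]+s[j,2]/2,s[j,1]+s[j,3]/2);print("dark",s[j].tolist(),np.round(ray(c,*u,86)[:2]).tolist())
```

```text
side bays
[211, 176, 25, 12, 220] [670.0, -47.0]
[205, 189, 25, 13, 239] [668.0, 7.0]
[229, 192, 25, 13, 248] [603.0, 5.0]
[198, 202, 26, 14, 268] [667.0, 60.0]
[223, 206, 26, 14, 277] [601.0, 59.0]
[258, 208, 12, 13, 96] [534.0, 51.0]
[195, 217, 52, 13, 457] [632.0, 109.0]
case [[416.0, -462.0, 337, 124], [378.0, -317.0, 343, 151], [452.0, -294.0, 318, 152], [489.0, -440.0, 314, 125]]
hole [329. 142.] [[428.0, -364.0], [427.0, -355.0]] 230.5
dark [242, 109, 30, 22, 343] [650.0, -324.0]
dark [171, 138, 14, 25, 137] [826.0, -121.0]
dark [285, 149, 16, 17, 208] [503.0, -161.0]
dark [260, 184, 22, 25, 92] [523.0, 9.0]
dark [279, 242, 13, 15, 141] [450.0, 171.0]
scene bays
[270, 204, 22, 16, 288] [599.0, 62.0]
[248, 207, 20, 16, 264] [602.0, 8.0]
[273, 223, 24, 20, 339] [665.0, 63.0]
[225, 227, 23, 20, 362] [668.0, -43.0]
[250, 226, 23, 19, 348] [667.0, 10.0]
case [[472.0, -305.0, 132, 199], [477.0, -330.0, 122, 201], [418.0, -447.0, 81, 189], [380.0, -330.0, 128, 177]]
dark [199, 0, 12, 56, 391] [-572.0, -125.0]
dark [217, 0, 30, 29, 703] [-743.0, 3.0]
dark [220, 75, 27, 7, 54] [-50.0, -18.0]
dark [282, 145, 8, 20, 59] [416.0, 101.0]
dark [229, 167, 41, 28, 341] [512.0, -2.0]
dark [166, 176, 21, 25, 323] [522.0, -178.0]
dark [283, 181, 13, 15, 149] [549.0, 90.0]
dark [155, 229, 67, 12, 192] [675.0, -142.0]
```

```bash
python3 -m inch '[[0,0,0,7.84,0.094],[0,0,0,7.84,0.094],[0,0,0,7.84,0.094],[0,0,0,7.84,0.094],[0,0,0,7.84,0.094],[0,0,0,7.84,0.094],[0,0,0,7.84,0.094],[0,0,0,7.84,0.094],[0,0,0,7.84,0.094]]'
python3 -m inch '[[-0.0422,0.0241,0,0,0.06],[-0.0422,0.0241,0,0,0.06],[-0.0422,0.0241,0,0,0.06],[-0.0422,0.0241,0,0,0.06],[-0.0422,0.0241,0,0,0.06],[-0.0422,0.0241,0,0,0.06],[-0.0422,0.0241,0,0,0.06],[-0.0422,0.0241,0,0,0.06],[-0.0422,0.0241,0,0,0.06],[-0.0422,0.0241,0,0,0.06],[-0.0422,0.0241,0,0,0.06],[-0.0422,0.0241,0,0,0.06]]'
python3 -m inch '[[-0.0422,0.0241,0,0,0.06],[-0.0422,0.0241,0,0,0.06],[-0.0422,0.0241,0,0,0.06],[-0.0422,0.0241,0,0,0.06],[0,0,0,0,0.06],[0,0,0,0,0.06]]'
python3 - <<'E'
from h import *
c,im=snap("wrist","w1.png",1.56); np.save("w1.npy",c,allow_pickle=True); o=monitor.get_obs();print(o["position"],o["ee_rot"],o["joint_pos"],o["force"])
E
```

```text
clock: 1.05
position: [199.1, 618.5, 205.1]
ee_rot: [0.699, 0.715, -0.0, 0.0]
force: [-0.5, -1.4, -0.6]
gripper_width: 94.0
clock: 2.25
position: [503.0, 118.8, 205.4]
ee_rot: [0.697, 0.717, 0.0, -0.0]
force: [0.4, 0.3, -0.6]
gripper_width: 60.4
clock: 2.85
position: [603.1, -47.1, 204.8]
ee_rot: [0.698, 0.716, -0.0, -0.0]
force: [-0.2, 1.1, -0.5]
gripper_width: 59.9
[602.77221824 -45.12323482 204.87928862] [ 6.97418421e-01  7.16663658e-01 -1.68261410e-04 -8.47546520e-04] [-0.21134844  0.59036092  0.38852466  1.65702653 -0.26362039  0.9478069
  0.30018119] [-0.27233352  1.47786674  0.23402574]
```

View pics/w1.png

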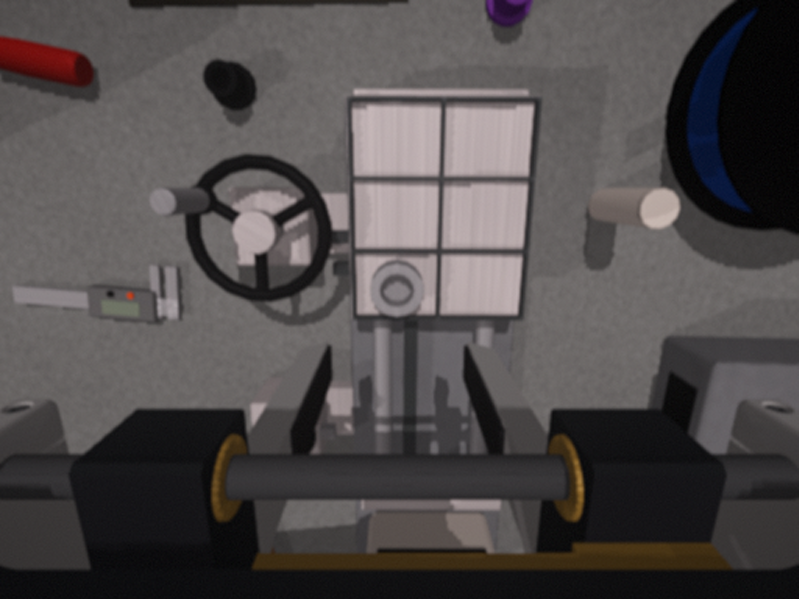

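Wrist view: the ring is at (397,288) in the -x,-y bay, the handle top at (165,201), the wheel centre at (258,227), and the six bays are clear. Computing positions from these.

```bash
cat >> h.py <<'E'
def bays(c,im,thr=140,amin=800):
    g=cv2.cvtColor(im,cv2.COLOR_BGR2GRAY);m=(g>thr).astype(np.uint8)
    nn,l,s,ce=cv2.connectedComponentsWithStats(m,connectivity=4)
    return [(s[j].tolist(),np.round(ray(c,*(ce[j]),60)[:2],1).tolist()) for j in range(1,nn) if s[j,4]>amin]
E
python3 - <<'E'
from h import *
c=np.load("w1.npy",allow_pickle=True).item(); im=c["pixels"][...,::-1].copy()
for b in bays(c,im): print(b)
for n,u,v,z in(("ring",397,288,82),("handle",165,201,137),("wheelrim",258.5,227,84),("hub",255,231,90),
 ("bay A tl",356,103,60),("bay tr",534,103,60),("bay br",519,314,60),("bl",360,314,60)): print(n,np.round(ray(c,u/1.5605,v/1.5605,z)[:2],1))
g=cv2.medianBlur(cv2.cvtColor(im,cv2.COLOR_BGR2GRAY),3)
print(cv2.HoughCircles(g[150:220,220:290],cv2.HOUGH_GRADIENT,1,30,param1=100,param2=15,minRadius=12,maxRadius=22))
d=(g<45).astype(np.uint8); nn,l,s,ce=cv2.connectedComponentsWithStats(d)
for j in range(1,nn):
    if s[j,4]>300 and s[j,0]>100 and s[j,0]<220 and s[j,1]<150:
        print("rim",s[j]); h=max(cv2.findContours((l==j).astype(np.uint8),0,2)[0],key=len); print(cv2.fitEllipse(cv2.convexHull(h)))
E
```

```text
([226, 67, 56, 46, 2419], [599.6, 63.0])
([285, 68, 57, 45, 2344], [665.3, 64.1])
([228, 118, 53, 41, 2106], [600.7, 9.7])
([284, 118, 54, 41, 2111], [667.0, 11.2])
([149, 123, 40, 46, 983], [495.2, 1.4])
([283, 164, 51, 37, 1842], [667.8, -41.5])
ring [602.8 -41.2]
handle [469.5  19.3]
wheelrim [504.6   0.8]
hub [503.9  -1.4]
bay A tl [570.8  86.5]
bay tr [695.9  89.6]
bay br [700.9 -65.3]
bl [573.8 -68.4]
[[[34.5 34.5 18. ]]]
rim [131  39  33  32 785]
((147.43923950195312, 53.812644958496094), (26.949661254882812, 37.0428466796875), 132.536865234375)
rim [ 119  100   97   93 2558]
((165.83978271484375, 145.8671417236328), (89.08503723144531, 97.8975830078125), 129.57022094726562)
```

```bash
python3 -m inch '[[0.0025,0,0.03,0,0.058],[0,0,0.04,0,0.058],[0,0,0.04,0,0.058],[0,0,0.0155,0,0.058],[0,0,0.01,0,0.058],[0,0,0,0,0.058],[0,0,0,0,0.03],[0,0,0,0,0.03],[0,0,0,0,0.03],[0,0,0,0,0.03],[0,0,0,0,0.03]]' 35
python3 -m inch '[[0,0,-0.02,0,0.03],[0,0,-0.04,0,0.03],[0,0,-0.04,0,0.03],[0,0,-0.02,0,0.03],[0,0,0,0,0.03]]'
```

```text
clock: 4.0
position: [603.9, -43.0, 71.2]
ee_rot: [0.697, 0.717, 0.001, 0.0]
force: [-1.2, 0.5, 6.4]
gripper_width: 39.2
clock: 4.5
position: [605.6, -43.6, 193.2]
ee_rot: [0.697, 0.717, 0.002, 0.003]
force: [0.3, -0.4, -1.8]
gripper_width: 39.1
```

```bash
python3 -m inch '[[0,-0.03,0,0,0.03],[0,-0.046,0,0,0.03],[-0.02,-0.042,0,0,0.03],[-0.035,-0.034,0,0,0.03],[-0.04,-0.017,0,0,0.03],[-0.045,-0.016,0,0,0.03],[-0.048,0,0,0,0.03],[-0.048,0,0,0,0.03],[-0.048,0,0,0,0.03],[-0.048,0,0,0,0.03],[-0.04,0,0,0,0.03],[0,0,0,0,0.03]]'
python3 - <<'E'
from h import *
c,im=snap("wrist","w2.png",1.56); np.save("w2.npy",c,allow_pickle=True); o=monitor.get_obs();print(o["position"],o["gripper_width"],o["force"])
hsv=cv2.cvtColor(im,cv2.COLOR_BGR2HSV);k=((hsv[...,0]>5)&(hsv[...,0]<18)&(hsv[...,1]>110)).astype(np.uint8)
k[260:]=0
r=cv2.findContours(k,cv2.RETR_CCOMP,2)
for i,hh in enumerate(r[1][0]):
    a=cv2.contourArea(r[0][i])
    if a>150:
        M=cv2.moments(r[0][i]);u=(M["m10"]/M["m00"],M["m01"]/M["m00"]);print(hh[3],a,np.round(u),np.round(ray(c,*u,15)[:2],1),cv2.minAreaRect(r[0][i]))
        print([np.round(ray(c,*p,18)[:2]).tolist() for p in cv2.boxPoints(cv2.minAreaRect(r[0][i]))])
E
```

```text
clock: 5.7
position: [425.8, -426.6, 188.3]
ee_rot: [0.7, 0.714, -0.002, 0.001]
force: [-0.5, -0.6, -1.2]
gripper_width: 39.3
[ 426.43375743 -422.59744748  187.89704854] 39.05492382924946 [-0.15825025  1.5071627  -1.9844922 ]
-1 6019.0 [261. 139.] [ 432.2 -373.1] ((263.5561828613281, 150.17552185058594), (120.82817840576172, 68.17430114746094), 76.32869720458984)
[[377.0, -327.0], [456.0, -307.0], [502.0, -453.0], [413.0, -478.0]]
0 2298.0 [257. 125.] [ 426.8 -356.2] ((256.90985107421875, 124.9917984008789), (49.98783493041992, 48.728118896484375), 76.75948333740234)
[[390.0, -335.0], [448.0, -320.0], [465.0, -378.0], [405.0, -394.0]]
```

View pics/w2.png

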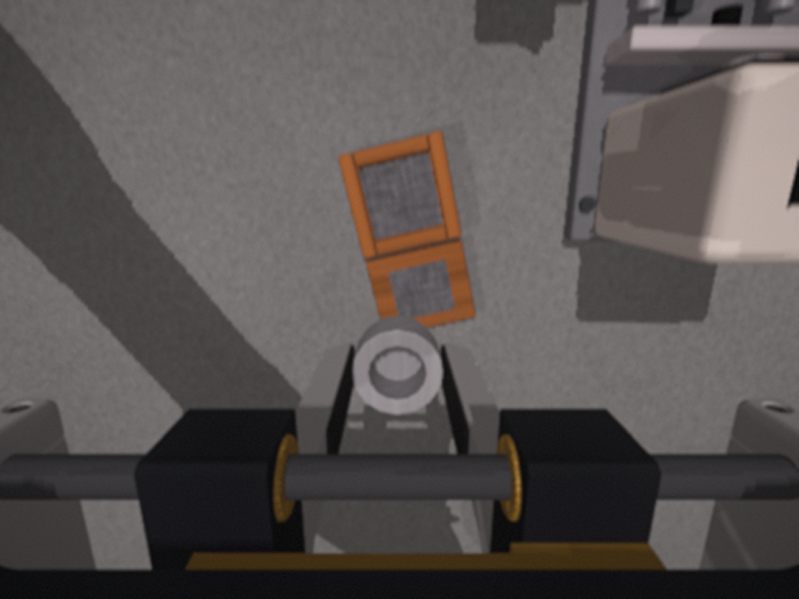

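The recess centre is at (403,195) px → (427,-357). The ring is still in the jaws. Lowering it now.

```bash
python3 -m inch '[[0.03,0.0013,0,0,0.03],[0.035,0.0013,0.03,0,0.03],[0,0,0.04,0,0.03],[0,0,0.04,0,0.03],[0,0,0.03,0,0.03],[0,0,0.013,0,0.03],[0,0,0.006,0,0.03],[0,0,0.003,0,0.03],[0,0,0,0,0.03],[0,0,0,0,0.03]]'
python3 - <<'E'
from h import *
o=monitor.get_obs();print(o["position"],o["gripper_width"],o["force"])
E
```

```text
clock: 6.75
position: [430.1, -355.6, 29.1]
ee_rot: [0.697, 0.717, 0.0, 0.001]
force: [0.5, 0.0, -1.6]
gripper_width: 38.8
[ 430.13659798 -355.64641535   29.1142059 ] 38.77147847022407 [ 0.53748142  0.02451391 -1.63538006]
```

```bash
python3 -m inch '[[-0.002,-0.003,0.002,0,0.03],[0,0,0.0015,0,0.03],[0,0,0.001,0,0.03],[0,0,0,0,0.03],[0,0,0,0,0.03]]'; python3 -m inch '[[0,0,0.001,0,0.03],[0,0,0,0,0.03],[0,0,0,0,0.03]]'
```

```text
clock: 7.25
position: [426.5, -357.1, 23.4]
ee_rot: [0.697, 0.717, 0.0, -0.0]
force: [0.1, 0.3, -1.8]
gripper_width: 39.3
clock: 7.55
position: [426.6, -357.2, 23.2]
ee_rot: [0.697, 0.717, 0.0, 0.0]
force: [-1.6, 1.0, 5.7]
gripper_width: 38.9
```

```bash
python3 -m inch '[[0,0,0,0,0.058],[0,0,0,0,0.058],[0,0,0,0,0.058],[0,0,-0.02,0,0.058],[0,0,-0.04,0,0.058],[0,0,-0.045,0,0.058],[0,0,-0.045,0,0.058],[0,0,-0.015,0,0.058]]'
python3 -m inch '[[0.0467,0.0065,0,0,0.058],[0.0467,0.0065,0,0,0.058],[0.0467,0.0065,0,0,0.058],[0.0467,0.0065,0,0,0.058],[0.0467,0.0065,0,0,0.058],[0.0467,0.0065,0,0,0.058],[0.0467,0.0065,0,0,0.058],[0.0467,0.0065,0,0,0.058],[0.0467,0.0065,0,0,0.058],[0.0467,0.0065,0,0,0.058],[0.0467,0.0065,0,0,0.058],[0.0467,0.0065,0,0,0.058]]'
python3 -m inch '[[0,0,0,0,0.046],[0,0,0,0,0.046],[0,0,0,0,0.046]]'
cat >> h.py <<'E'
def parts(c,im,z=16):
    hsv=cv2.cvtColor(im,cv2.COLOR_BGR2HSV); m=((hsv[...,0]>12)&(hsv[...,0]<35)&(hsv[...,1]>35)&(hsv[...,2]>90)).astype(np.uint8)
    m=cv2.morphologyEx(m,cv2.MORPH_OPEN,np.ones((3,3)))
    nn,l,s,ce=cv2.connectedComponentsWithStats(m)
    return [(s[j].tolist(),np.round(ray(c,*ce[j],z)[:2],1).tolist()) for j in range(1,nn) if s[j,4]>60]
E
python3 - <<'E'
from h import *
o=monitor.get_obs();print(o["position"],o["gripper_width"])
c,im=snap("wrist","w3.png",1.2);np.save("w3.npy",c,allow_pickle=True)
for p in parts(c,im): print(p)
d,jm=snap("side")
a=cv2.resize(jm[115:165,300:360],None,fx=8,fy=8,interpolation=cv2.INTER_CUBIC); b=cv2.imread("pics/w3.png")
b=np.vstack([b,np.zeros((max(0,0),b.shape[1],3),np.uint8)])
a=cv2.resize(a,(170,142)); b[318:460,0:170]=a; cv2.imwrite("pics/w3.png",b)
E
```

```text
clock: 8.35
position: [428.1, -359.1, 191.8]
ee_rot: [0.697, 0.717, 0.0, 0.004]
force: [-0.1, 0.0, -0.0]
gripper_width: 58.0
clock: 9.55
position: [488.9, 207.2, 187.5]
ee_rot: [0.697, 0.717, 0.0, 0.0]
force: [0.8, -0.2, -0.2]
gripper_width: 58.0
clock: 9.85
position: [488.9, 203.4, 187.4]
ee_rot: [0.698, 0.716, -0.001, 0.0]
force: [0.0, -0.2, -0.2]
gripper_width: 46.2
[488.91192381 203.43654628 187.39076603] 46.16072056772056
([187, 58, 32, 34, 778], [423.6, 331.3])
([247, 61, 17, 17, 224], [485.8, 339.2])
([243, 64, 28, 25, 289], [490.1, 327.1])
([186, 110, 33, 31, 557], [422.4, 273.7])
([293, 113, 30, 29, 699], [553.7, 273.5])
([414, 119, 79, 18, 1224], [737.5, 277.3])
([246, 120, 23, 23, 423], [490.7, 267.3])
([193, 162, 28, 28, 644], [425.1, 208.4])
([297, 163, 29, 30, 670], [563.3, 209.0])
([252, 164, 22, 25, 433], [499.5, 209.3])
([161, 280, 16, 54, 285], [360.0, 6.4])
([336, 280, 12, 54, 299], [627.9, 8.4])
([342, 348, 94, 11, 892], [711.1, -72.1])
```

View pics/w3.png

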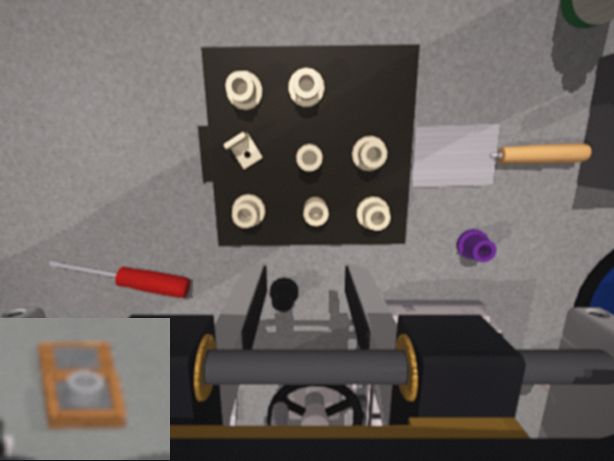

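Ring sits flat in the case (inset). All five bushings are on the sheet at (244,90), (306,87), (370,153), (248,211), (374,214). Picking bushing A now.

```bash
python3 -m inch '[[0.001,0.037,0,0,0.046],[0.002,0.0377,0.02,0,0.046],[0,0,0.045,0,0.046],[0,0,0.045,0,0.046],[0,0,0.04,0,0.046],[0,0,0.02,0,0.046],[0,0,0.005,0,0.046],[0,0,0,0,0.046],[0,0,0,0,0.046]]' 35
python3 -m inch '[[0,0,0,0,0.015],[0,0,0,0,0.015],[0,0,0,0,0.015],[0,0,0,0,0.015],[0,0,-0.02,0,0.015],[0,0,-0.045,0,0.015],[0,0,-0.045,0,0.015],[0,0,-0.045,0,0.015],[0,0,-0.02,0,0.015],[0,0,0,0,0.015]]'
python3 -m inch '[[-0.03,0.01,0,0,0.015],[-0.044,0.016,0,0,0.015],[-0.045,0.018,0,0,0.015],[-0.045,0.018,0,0,0.015],[-0.045,0.018,0,0,0.015],[-0.045,0.018,0,0,0.015],[0,0,0,0,0.015],[0,0,0,0,0.015]]'
```

```text
clock: 10.85
position: [564.9, 209.9, 13.9]
ee_rot: [0.698, 0.716, 0.001, 0.001]
force: [0.1, -0.1, 1.0]
gripper_width: 45.9
clock: 11.85
position: [565.8, 210.9, 191.0]
ee_rot: [0.697, 0.717, 0.003, 0.001]
force: [0.1, -0.3, -1.1]
gripper_width: 25.3
clock: 12.65
position: [667.5, -42.5, 185.4]
ee_rot: [0.698, 0.716, -0.001, -0.001]
force: [0.1, 1.2, -0.7]
gripper_width: 25.1
```

```bash
python3 -m inch '[[0,0.001,0.03,0,0.015],[0,0,0.04,0,0.015],[0,0,0.03,0,0.015],[0,0,0.01,0,0.015],[0,0,0.003,0,0.015],[0,0,0,0,0.015],[0,0,0,0,0.015]]'
python3 -m inch '[[0,0,0.001,0,0.015],[0,0,0.001,0,0.015],[0,0,0,0,0.015],[0,0,0,0,0.015]]'
```

```text
clock: 13.35
position: [670.8, -40.7, 76.1]
ee_rot: [0.697, 0.717, 0.001, 0.001]
force: [1.0, 0.1, 0.0]
gripper_width: 25.0
clock: 13.75
position: [669.7, -41.0, 72.7]
ee_rot: [0.697, 0.717, 0.0, 0.0]
force: [-0.2, 0.2, 1.1]
gripper_width: 25.4
```

```bash
python3 -m inch '[[0,0,0.001,0,0.015],[0,0,0,0,0.015],[0,0,0,0,0.015]]'
python3 - <<'E'
from h import *
c,im=snap("wrist","w4.png",1.5,(180,150,340,384))
E
```

```text
clock: 14.05
position: [669.6, -41.0, 71.4]
ee_rot: [0.697, 0.717, -0.0, -0.0]
force: [-0.1, -0.3, -0.7]
gripper_width: 25.4
```

View pics/w4.png

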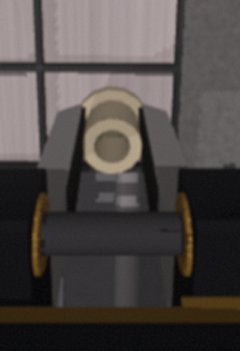

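The bushing is held upright at crop (112,130), inside the bay. There's no contact yet, so I'll keep lowering in small steps.

```bash
python3 -m inch '[[0,0,0.001,0,0.015],[0,0,0,0,0.015],[0,0,0,0,0.015]]'; python3 -m inch '[[0,0,0.0005,0,0.015],[0,0,0,0,0.015],[0,0,0,0,0.015]]'; python3 -m inch '[[0,0,0.0005,0,0.015],[0,0,0,0,0.015],[0,0,0,0,0.015]]'
```

```text
clock: 14.4
position: [669.6, -41.0, 71.4]
ee_rot: [0.697, 0.717, 0.0, 0.0]
force: [-2.0, -0.1, 5.6]
gripper_width: 25.2
clock: 14.7
position: [669.6, -41.0, 71.3]
ee_rot: [0.697, 0.717, 0.0, -0.0]
force: [-2.4, 0.1, 7.7]
gripper_width: 25.4
clock: 15.0
position: [669.6, -41.0, 71.3]
ee_rot: [0.697, 0.717, 0.0, -0.0]
force: [-3.9, 0.4, 11.0]
gripper_width: 25.3
```

```bash
python3 -m inch '[[0,0,-0.0015,0,0.046],[0,0,0,0,0.046],[0,0,0,0,0.046],[0,0,-0.02,0,0.046],[0,0,-0.04,0,0.046],[0,0,-0.04,0,0.046],[0,0,-0.015,0,0.046],[0,0,0,0,0.046]]'
python3 -m inch '[[0.0283,-0.0265,0,0,0.046],[0.0283,-0.0265,0,0,0.046],[0.0283,-0.0265,0,0,0.046],[0.0283,-0.0265,0,0,0.046],[0.0283,-0.0265,0,0,0.046],[0.0283,-0.0265,0,0,0.046],[0.0283,-0.0265,0,0,0.046],[0.0283,-0.0265,0,0,0.046],[0.0283,-0.0265,0,0,0.046],[0,0,0,0,0.046],[0,0,0,0,0.046],[0,0,0,0,0.046]]'
python3 - <<'E'
from h import *
o=monitor.get_obs();print(o["position"],o["gripper_width"])
c,im=snap("wrist")
for p in parts(c,im): print(p)
c,im=snap("side")
for p in parts(c,im): print("side",p)
E
```

```text
clock: 15.8
position: [671.1, -41.2, 188.1]
ee_rot: [0.697, 0.717, 0.002, 0.002]
force: [0.8, 0.2, -0.3]
gripper_width: 46.0
clock: 17.0
position: [424.5, 206.0, 185.2]
ee_rot: [0.698, 0.716, -0.001, 0.0]
force: [-1.0, -0.4, -0.6]
gripper_width: 45.8
[424.46261852 205.95629016 185.17292766] 45.84530404523501
([293, 59, 32, 33, 677], [486.3, 334.9])
([248, 67, 16, 17, 221], [422.3, 334.6])
([243, 70, 29, 25, 291], [426.1, 322.8])
([239, 115, 29, 29, 478], [421.9, 272.0])
([343, 116, 34, 30, 792], [553.8, 273.3])
([298, 123, 25, 24, 482], [492.5, 267.7])
([465, 123, 47, 18, 719], [717.2, 276.3])
([241, 165, 28, 29, 637], [424.2, 208.7])
([301, 167, 25, 26, 476], [500.7, 209.6])
([0, 241, 33, 20, 471], [87.2, 99.0])
([163, 279, 13, 53, 228], [297.5, 14.8])
([331, 280, 17, 54, 345], [560.6, 16.2])
([342, 348, 90, 8, 532], [645.9, -63.4])
([148, 354, 82, 6, 362], [333.6, -83.3])
side ([0, 0, 129, 164, 13734], [1659.0, -698.2])
side ([271, 0, 119, 149, 7422], [571.5, -945.0])
side ([492, 115, 12, 18, 66], [-90.4, -584.2])
side ([324, 123, 21, 31, 229], [404.2, -360.9])
side ([474, 124, 38, 109, 2656], [-51.1, -252.1])
side ([217, 171, 12, 15, 145], [696.3, -109.9])
side ([440, 216, 72, 76, 2276], [49.5, 44.4])
side ([254, 269, 13, 19, 209], [500.2, 207.1])
side ([285, 274, 17, 21, 283], [424.0, 207.2])
side ([130, 276, 40, 15, 392], [738.9, 279.8])
side ([220, 287, 18, 21, 297], [554.5, 273.6])
side ([251, 291, 13, 19, 222], [491.3, 265.0])
side ([280, 304, 17, 16, 194], [419.9, 277.2])
side ([242, 318, 19, 23, 341], [485.2, 337.3])
side ([272, 323, 19, 23, 344], [422.0, 333.1])
```

```bash
python3 -m inch '[[0.002,0,0.03,0,0.046],[0,0,0.045,0,0.046],[0,0,0.045,0,0.046],[0,0,0.03,0,0.046],[0,0,0.015,0,0.046],[0,0,0.0068,0,0.046],[0,0,0,0,0.046],[0,0,0,0,0.046],[0,0,0,0,0.046]]' 35
python3 -m inch '[[0,0,0,0,0.015],[0,0,0,0,0.015],[0,0,0,0,0.015],[0,0,0,0,0.015],[0,0,-0.02,0,0.015],[0,0,-0.045,0,0.015],[0,0,-0.045,0,0.015],[0,0,-0.042,0,0.015],[0,0,-0.02,0,0.015],[0,0,0,0,0.015]]'
python3 -m inch '[[-0.0367,0.0245,0,0,0.015],[-0.0367,0.0245,0,0,0.015],[-0.0367,0.0245,0,0,0.015],[-0.0367,0.0245,0,0,0.015],[-0.0367,0.0245,0,0,0.015],[-0.0367,0.0245,0,0,0.015],[-0.0367,0.0245,0,0,0.015],[0,0,0,0,0.015],[0,0,0,0,0.015],[0,0,0,0,0.015]]'
```

```text
clock: 18.0
position: [425.0, 209.3, 15.1]
ee_rot: [0.697, 0.717, 0.001, 0.0]
force: [0.1, -0.6, 0.3]
gripper_width: 45.7
clock: 19.0
position: [425.8, 210.1, 188.8]
ee_rot: [0.697, 0.717, 0.003, 0.001]
force: [0.1, 0.3, -0.9]
gripper_width: 25.0
clock: 20.0
position: [601.3, -41.4, 184.8]
ee_rot: [0.697, 0.717, -0.001, -0.002]
force: [-0.4, 0.8, -0.2]
gripper_width: 25.0
```

```bash
python3 -m inch '[[-0.001,0,0.03,0,0.015],[0,0,0.04,0,0.015],[0,0,0.028,0,0.015],[0,0,0.01,0,0.015],[0,0,0.002,0,0.015],[0,0,0,0,0.015],[0,0,0,0,0.015],[0,0,0,0,0.015]]'
python3 -m inch '[[0,0,0.001,0,0.015],[0,0,0,0,0.015],[0,0,0,0,0.015],[0,0,0,0,0.015]]';python3 -m inch '[[0,0,0.001,0,0.015],[0,0,0,0,0.015],[0,0,0,0,0.015],[0,0,0,0,0.015]]'
```

```text
clock: 20.8
position: [603.6, -44.0, 77.5]
ee_rot: [0.697, 0.717, 0.001, 0.001]
force: [-1.1, -0.2, 0.1]
gripper_width: 25.3
clock: 21.2
position: [602.7, -44.0, 75.2]
ee_rot: [0.697, 0.717, 0.0, -0.0]
force: [-0.2, 0.1, 0.1]
gripper_width: 25.1
clock: 21.6
position: [602.6, -44.0, 74.1]
ee_rot: [0.697, 0.717, -0.0, -0.0]
force: [-0.4, -0.3, -0.3]
gripper_width: 25.0
```

```bash
python3 -m inch '[[0,0,0.001,0,0.015],[0,0,0,0,0.015],[0,0,0,0,0.015]]';python3 -m inch '[[0,0,0.001,0,0.015],[0,0,0,0,0.015],[0,0,0,0,0.015]]'
```

```text
clock: 21.9
position: [602.6, -44.0, 73.1]
ee_rot: [0.697, 0.717, -0.0, -0.0]
force: [0.9, -0.3, 1.0]
gripper_width: 25.1
clock: 22.2
position: [602.7, -44.0, 72.6]
ee_rot: [0.697, 0.717, 0.0, 0.0]
force: [-0.8, 0.9, 4.0]
gripper_width: 25.3
```

```bash
python3 -m inch '[[0,0,-0.0005,0,0.046],[0,0,0,0,0.046],[0,0,0,0,0.046],[0,0,-0.02,0,0.046],[0,0,-0.04,0,0.046],[0,0,-0.04,0,0.046],[0,0,-0.012,0,0.046],[0,0,0,0,0.046]]'
python3 -m inch '[[0.0398,-0.005,0,0,0.046],[0.0398,-0.005,0,0,0.046],[0.0398,-0.005,0,0,0.046],[0.0398,-0.005,0,0,0.046],[0.0398,-0.005,0,0,0.046],[0.0398,-0.005,0,0,0.046],[0.0398,-0.005,0,0,0.046],[0.0398,-0.005,0,0,0.046],[0,0,0,0,0.046],[0,0,0,0,0.046],[0,0,0,0,0.046]]'
python3 - <<'E'
from h import *
o=monitor.get_obs();print(o["position"],o["gripper_width"])
c,im=snap("wrist")
for p in parts(c,im): print(p)
c,im=snap("side")
for p in parts(c,im): 
  if p[0][0]>190 and p[0][0]<300 and p[0][1]>160: print("side",p)
E
```

```text
clock: 23.0
position: [603.9, -44.1, 186.4]
ee_rot: [0.697, 0.717, 0.001, 0.001]
force: [0.3, -0.4, -0.7]
gripper_width: 46.1
clock: 24.1
position: [553.6, 271.1, 183.4]
ee_rot: [0.698, 0.716, -0.001, 0.0]
force: [0.3, -0.3, -0.2]
gripper_width: 45.9
[553.63548929 271.13780852 183.43462075] 45.94476697109192
([188, 113, 30, 30, 719], [487.3, 337.3])
([135, 115, 34, 30, 812], [423.7, 332.9])
([136, 163, 35, 27, 499], [423.6, 275.1])
([242, 164, 29, 30, 644], [555.2, 274.6])
([194, 171, 24, 25, 466], [489.5, 266.6])
([361, 171, 72, 17, 1081], [738.8, 278.6])
([204, 211, 20, 13, 167], [499.4, 220.0])
([162, 279, 16, 55, 358], [427.4, 75.5])
([331, 279, 16, 54, 359], [686.9, 83.3])
([401, 348, 30, 4, 116], [813.6, 6.6])
([206, 354, 135, 6, 630], [597.6, -12.9])
side ([243, 174, 10, 12, 103], [625.4, -122.0])
side ([254, 269, 13, 19, 209], [500.3, 207.1])
side ([220, 287, 18, 21, 296], [554.5, 273.6])
side ([251, 291, 13, 19, 222], [491.3, 265.0])
side ([280, 304, 17, 16, 194], [419.9, 277.2])
side ([242, 318, 19, 23, 340], [485.2, 337.3])
side ([272, 323, 19, 23, 345], [422.0, 333.1])
```

```bash
python3 -m inch '[[0.0025,0.001,0.03,0,0.046],[0,0,0.045,0,0.046],[0,0,0.045,0,0.046],[0,0,0.03,0,0.046],[0,0,0.015,0,0.046],[0,0,0.006,0,0.046],[0,0,0,0,0.046],[0,0,0,0,0.046],[0,0,0,0,0.046]]' 35
python3 -m inch '[[0,0,0,0,0.015],[0,0,0,0,0.015],[0,0,0,0,0.015],[0,0,0,0,0.015],[0,0,-0.02,0,0.015],[0,0,-0.045,0,0.015],[0,0,-0.045,0,0.015],[0,0,-0.042,0,0.015],[0,0,-0.02,0,0.015],[0,0,0,0,0.015]]'
python3 -m inch '[[-0.0381,0.015,0,0,0.015],[-0.0381,0.015,0,0,0.015],[-0.0381,0.015,0,0,0.015],[-0.0381,0.015,0,0,0.015],[-0.0381,0.015,0,0,0.015],[-0.0381,0.015,0,0,0.015],[-0.0381,0.015,0,0,0.015],[0,0,0,0,0.015],[0,0,0,0,0.015],[0,0,0,0,0.015]]'
python3 -m inch '[[0,0,0.03,0,0.015],[0,0,0.04,0,0.015],[0,0,0.028,0,0.015],[0,0,0.01,0,0.015],[0,0,0.001,0,0.015],[0,0,0,0,0.015],[0,0,0,0,0.015],[0,0,0,0,0.015],[0,0,0,0,0.015]]'
```

```text
clock: 25.1
position: [556.0, 276.2, 15.3]
ee_rot: [0.697, 0.717, 0.001, 0.0]
force: [-0.1, 0.5, 0.5]
gripper_width: 45.6
clock: 26.1
position: [556.9, 276.4, 189.0]
ee_rot: [0.697, 0.717, 0.003, 0.001]
force: [0.8, 0.4, -1.1]
gripper_width: 25.5
clock: 27.1
position: [666.1, 14.0, 184.1]
ee_rot: [0.697, 0.717, -0.0, -0.001]
force: [0.1, 0.4, -0.6]
gripper_width: 25.4
clock: 28.0
position: [667.7, 12.0, 77.7]
ee_rot: [0.697, 0.717, 0.001, 0.001]
force: [0.1, 0.3, -0.0]
gripper_width: 25.4
```

```bash
python3 -m inch '[[-0.0015,0,0.002,0,0.015],[0,0,0.001,0,0.015],[0,0,0,0,0.015],[0,0,0,0,0.015],[0,0,0,0,0.015]]';python3 -m inch '[[0,0,0.001,0,0.015],[0,0,0,0,0.015],[0,0,0,0,0.015]]';python3 -m inch '[[0,0,0.0005,0,0.015],[0,0,0,0,0.015],[0,0,0,0,0.015]]'
```

```text
clock: 28.5
position: [667.1, 10.5, 73.6]
ee_rot: [0.697, 0.717, -0.0, -0.0]
force: [0.4, -0.9, -0.1]
gripper_width: 25.1
clock: 28.8
position: [667.1, 10.5, 72.6]
ee_rot: [0.697, 0.717, -0.0, -0.0]
force: [0.5, -0.3, -0.3]
gripper_width: 25.3
clock: 29.1
position: [667.1, 10.5, 72.1]
ee_rot: [0.697, 0.717, -0.0, -0.0]
force: [-0.4, 0.5, 0.1]
gripper_width: 25.2
```

```bash
python3 -m inch '[[0,0,0.0007,0,0.015],[0,0,0,0,0.015],[0,0,0,0,0.015]]';python3 -m inch '[[0,0,0.0007,0,0.015],[0,0,0,0,0.015],[0,0,0,0,0.015]]'
```

```text
clock: 29.4
position: [667.2, 10.5, 72.1]
ee_rot: [0.697, 0.717, 0.0, -0.0]
force: [-1.9, 0.9, 4.8]
gripper_width: 25.1
clock: 29.7
position: [667.2, 10.5, 72.0]
ee_rot: [0.697, 0.717, 0.0, -0.0]
force: [-2.7, 0.0, 9.0]
gripper_width: 24.9
```

```bash
python3 -m inch '[[0,0,-0.001,0,0.046],[0,0,0,0,0.046],[0,0,0,0,0.046],[0,0,-0.02,0,0.046],[0,0,-0.04,0,0.046],[0,0,-0.04,0,0.046],[0,0,-0.012,0,0.046],[0,0,0,0,0.046]]'
python3 -m inch '[[0.0368,-0.0192,0,0,0.046],[0.0368,-0.0192,0,0,0.046],[0.0368,-0.0192,0,0,0.046],[0.0368,-0.0192,0,0,0.046],[0.0368,-0.0192,0,0,0.046],[0.0368,-0.0192,0,0,0.046],[0.0368,-0.0192,0,0,0.046],[0.0368,-0.0192,0,0,0.046],[0.0368,-0.0192,0,0,0.046],[0,0,0,0,0.046],[0,0,0,0,0.046],[0,0,0,0,0.046]]'
python3 - <<'E'
from h import *
o=monitor.get_obs();print(o["position"],o["gripper_width"])
c,im=snap("wrist")
for p in parts(c,im): print(p)
c,im=snap("side","sd4.png",4,(185,160,300,240))
for p in parts(c,im): 
  if p[0][0]>190 and p[0][0]<300 and p[0][1]>160: print("side",p)
E
```

```text
clock: 30.5
position: [668.5, 10.4, 185.6]
ee_rot: [0.697, 0.717, 0.001, 0.001]
force: [-0.7, -0.2, -0.3]
gripper_width: 45.7
clock: 31.7
position: [485.5, 334.9, 182.6]
ee_rot: [0.698, 0.716, -0.001, 0.0]
force: [-0.6, -0.4, 0.0]
gripper_width: 45.9
[485.51547417 334.92083738 182.64517191] 45.902993971904294
([241, 164, 29, 30, 639], [485.8, 338.6])
([194, 166, 28, 30, 664], [423.3, 333.9])
([192, 210, 24, 17, 238], [418.2, 281.7])
([247, 217, 21, 27, 448], [490.8, 266.0])
([403, 218, 71, 16, 992], [737.7, 279.5])
([253, 254, 20, 27, 435], [499.5, 208.9])
([163, 280, 14, 53, 234], [359.1, 142.0])
([337, 281, 11, 53, 275], [622.8, 142.6])
([326, 349, 77, 10, 617], [671.7, 60.8])
side ([254, 271, 12, 17, 101], [502.4, 215.2])
side ([251, 291, 13, 19, 222], [491.3, 265.0])
side ([280, 304, 17, 16, 196], [419.9, 277.2])
side ([242, 318, 19, 23, 339], [485.2, 337.5])
side ([272, 323, 19, 23, 347], [422.1, 333.2])
```

View pics/sd4.png

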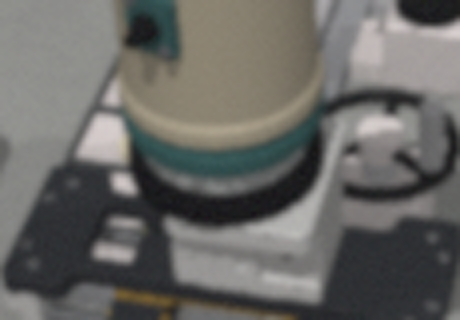

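```bash
python3 -m inch '[[0.003,0,0.03,0,0.046],[0,0,0.045,0,0.046],[0,0,0.045,0,0.046],[0,0,0.03,0,0.046],[0,0,0.015,0,0.046],[0,0,0.0055,0,0.046],[0,0,0,0,0.046],[0,0,0,0,0.046],[0,0,0,0,0.046]]' 35
python3 -m inch '[[0,0,0,0,0.015],[0,0,0,0,0.015],[0,0,0,0,0.015],[0,0,0,0,0.015],[0,0,-0.02,0,0.015],[0,0,-0.045,0,0.015],[0,0,-0.045,0,0.015],[0,0,-0.042,0,0.015],[0,0,-0.02,0,0.015],[0,0,0,0,0.015]]'
python3 -m inch '[[-0.0415,0.01335,0,0,0.015],[-0.0415,0.01335,0,0,0.015],[-0.0415,0.01335,0,0,0.015],[-0.0415,0.01335,0,0,0.015],[-0.0415,0.01335,0,0,0.015],[-0.0415,0.01335,0,0,0.015],[-0.0415,0.01335,0,0,0.015],[-0.0415,0.01335,0,0,0.015],[0,0,0,0,0.015],[0,0,0,0,0.015],[0,0,0,0,0.015]]'
python3 -m inch '[[0,0,0.03,0,0.015],[0,0,0.04,0,0.015],[0,0,0.028,0,0.015],[0,0,0.01,0,0.015],[0,0,0.001,0,0.015],[0,0,0,0,0.015],[0,0,0,0,0.015],[0,0,0,0,0.015],[0,0,0,0,0.015]]'
```

```text
clock: 32.7
position: [486.3, 340.5, 14.8]
ee_rot: [0.697, 0.717, 0.001, 0.0]
force: [-0.4, 0.3, 0.2]
gripper_width: 45.9
clock: 33.7
position: [487.1, 340.9, 188.4]
ee_rot: [0.697, 0.717, 0.003, 0.0]
force: [0.3, 0.2, -1.2]
gripper_width: 25.2
clock: 34.8
position: [600.1, 12.5, 183.9]
ee_rot: [0.697, 0.717, -0.001, -0.001]
force: [0.0, -0.7, -1.0]
gripper_width: 25.2
clock: 35.7
position: [601.8, 11.0, 77.2]
ee_rot: [0.697, 0.717, 0.001, 0.001]
force: [-0.2, 0.1, -0.6]
gripper_width: 25.3
```

```bash
python3 -m inch '[[-0.0015,0,0.002,0,0.015],[0,0,0.0015,0,0.015],[0,0,0,0,0.015],[0,0,0,0,0.015],[0,0,0,0,0.015]]';python3 -m inch '[[0,0,0.0007,0,0.015],[0,0,0,0,0.015],[0,0,0,0,0.015]]';python3 -m inch '[[0,0,0.0007,0,0.015],[0,0,0,0,0.015],[0,0,0,0,0.015]]';python3 -m inch '[[0,0,0.0007,0,0.015],[0,0,0,0,0.015],[0,0,0,0,0.015]]'
```

```text
clock: 36.2
position: [601.1, 9.4, 72.7]
ee_rot: [0.697, 0.717, -0.0, -0.0]
force: [0.2, -0.4, -0.3]
gripper_width: 25.1
clock: 36.5
position: [601.1, 9.4, 72.0]
ee_rot: [0.697, 0.717, -0.0, -0.0]
force: [-0.3, -1.4, 0.2]
gripper_width: 25.3
clock: 36.8
position: [601.3, 9.4, 71.7]
ee_rot: [0.697, 0.717, 0.0, 0.0]
force: [-1.6, -0.2, 3.1]
gripper_width: 25.3
clock: 37.1
position: [601.3, 9.4, 71.6]
ee_rot: [0.697, 0.717, 0.0, 0.0]
force: [-2.7, -0.3, 8.8]
gripper_width: 25.5
```

```bash
python3 -m inch '[[0,0,-0.001,0,0.046],[0,0,0,0,0.046],[0,0,0,0,0.046],[0,0,-0.02,0,0.046],[0,0,-0.04,0,0.046],[0,0,-0.04,0,0.046],[0,0,-0.012,0,0.046],[0,0,0,0,0.046]]'
python3 -m inch '[[0.0365,-0.0189,0,0,0.046],[0.0365,-0.0189,0,0,0.046],[0.0365,-0.0189,0,0,0.046],[0.0365,-0.0189,0,0,0.046],[0.0365,-0.0189,0,0,0.046],[0.0365,-0.0189,0,0,0.046],[0.0365,-0.0189,0,0,0.046],[0.0365,-0.0189,0,0,0.046],[0.0365,-0.0189,0,0,0.046],[0,0,0,0,0.046],[0,0,0,0,0.046],[0,0,0,0,0.046]]'
python3 - <<'E'
from h import *
o=monitor.get_obs();print(o["position"],o["gripper_width"])
c,im=snap("wrist")
for p in parts(c,im): print(p)
c,im=snap("side")
for p in parts(c,im): 
  if p[0][0]>190 and p[0][0]<300 and p[0][1]>160: print("side",p)
E
```

```text
clock: 37.9
position: [602.4, 9.4, 185.3]
ee_rot: [0.697, 0.717, 0.001, 0.001]
force: [0.1, 0.6, 0.3]
gripper_width: 46.0
clock: 39.1
position: [422.2, 331.4, 182.6]
ee_rot: [0.698, 0.716, -0.001, 0.0]
force: [0.4, -0.2, 0.2]
gripper_width: 46.1
[422.24035253 331.36885185 182.63004973] 46.12987344401839
([241, 165, 28, 30, 645], [422.3, 334.1])
([240, 208, 27, 26, 415], [421.1, 276.2])
([296, 216, 20, 20, 165], [495.2, 274.0])
([448, 216, 64, 17, 905], [731.9, 279.3])
([162, 280, 14, 53, 249], [295.1, 137.9])
([336, 280, 12, 54, 250], [559.1, 141.9])
([369, 348, 63, 6, 229], [661.5, 65.3])
([187, 354, 92, 6, 453], [400.2, 46.9])
side ([216, 171, 13, 31, 306], [686.4, -76.0])
side ([236, 174, 18, 29, 311], [623.4, -83.3])
side ([254, 271, 11, 17, 127], [502.5, 212.3])
side ([251, 291, 13, 19, 222], [491.3, 265.0])
side ([280, 304, 17, 16, 196], [420.0, 277.2])
side ([272, 323, 19, 23, 349], [422.0, 333.1])
```

```bash
python3 -m inch '[[0.002,0,0.03,0,0.046],[0,0,0.045,0,0.046],[0,0,0.045,0,0.046],[0,0,0.03,0,0.046],[0,0,0.015,0,0.046],[0,0,0.0055,0,0.046],[0,0,0,0,0.046],[0,0,0,0,0.046],[0,0,0,0,0.046]]' 35
python3 -m inch '[[0,0,0,0,0.015],[0,0,0,0,0.015],[0,0,0,0,0.015],[0,0,0,0,0.015],[0,0,-0.02,0,0.015],[0,0,-0.045,0,0.015],[0,0,-0.045,0,0.015],[0,0,-0.042,0,0.015],[0,0,-0.02,0,0.015],[0,0,0,0,0.015]]'
python3 -m inch '[[-0.0395,0.0243,0,0,0.015],[-0.0395,0.0243,0,0,0.015],[-0.0395,0.0243,0,0,0.015],[-0.0395,0.0243,0,0,0.015],[-0.0395,0.0243,0,0,0.015],[-0.0395,0.0243,0,0,0.015],[-0.0395,0.0243,0,0,0.015],[0,0,0,0,0.015],[0,0,0,0,0.015],[0,0,0,0,0.015]]'
python3 -m inch '[[0,0,0.03,0,0.015],[0,0,0.04,0,0.015],[0,0,0.028,0,0.015],[0,0,0.01,0,0.015],[0,0,0.001,0,0.015],[0,0,0,0,0.015],[0,0,0,0,0.015],[0,0,0,0,0.015],[0,0,0,0,0.015]]'
```

```text
clock: 40.1
position: [422.9, 335.5, 14.3]
ee_rot: [0.697, 0.717, 0.001, 0.0]
force: [-0.1, -0.1, 0.6]
gripper_width: 46.0
clock: 41.1
position: [423.7, 336.3, 188.0]
ee_rot: [0.697, 0.717, 0.003, 0.0]
force: [0.2, 0.3, -0.4]
gripper_width: 25.2
clock: 42.1
position: [598.3, 64.9, 183.7]
ee_rot: [0.697, 0.717, -0.001, -0.001]
force: [0.0, 0.7, -0.1]
gripper_width: 25.3
clock: 43.0
position: [600.3, 63.5, 77.1]
ee_rot: [0.697, 0.717, 0.001, 0.0]
force: [-0.3, -0.2, -1.1]
gripper_width: 25.2
```

```bash
python3 -m inch '[[-0.001,0,0.002,0,0.015],[0,0,0.0015,0,0.015],[0,0,0,0,0.015],[0,0,0,0,0.015],[0,0,0,0,0.015]]';python3 -m inch '[[0,0,0.0007,0,0.015],[0,0,0,0,0.015],[0,0,0,0,0.015]]';python3 -m inch '[[0,0,0.0007,0,0.015],[0,0,0,0,0.015],[0,0,0,0,0.015]]';python3 -m inch '[[0,0,0.0007,0,0.015],[0,0,0,0,0.015],[0,0,0,0,0.015]]'
```

```text
clock: 43.5
position: [599.7, 62.4, 72.6]
ee_rot: [0.697, 0.717, -0.0, -0.0]
force: [0.1, 0.4, 0.3]
gripper_width: 25.4
clock: 43.8
position: [599.7, 62.4, 71.9]
ee_rot: [0.697, 0.717, -0.0, -0.0]
force: [0.8, 0.9, -0.5]
gripper_width: 25.3
clock: 44.1
position: [599.8, 62.4, 71.5]
ee_rot: [0.697, 0.717, 0.0, 0.0]
force: [-1.3, 0.4, 3.4]
gripper_width: 25.3
clock: 44.4
position: [599.8, 62.4, 71.5]
ee_rot: [0.697, 0.717, 0.0, -0.0]
force: [-3.5, -0.3, 8.6]
gripper_width: 25.3
```

```bash
python3 -m inch '[[0,0,-0.001,0,0.046],[0,0,0,0,0.046],[0,0,0,0,0.046],[0,0,-0.02,0,0.046],[0,0,-0.04,0,0.046],[0,0,-0.04,0,0.046],[0,0,-0.012,0,0.046],[0,0,0,0,0.046]]'
python3 -m inch '[[-0.03,-0.028,0,0,0.04],[-0.03,-0.028,0,0,0.04],[-0.03,-0.028,0,0,0.04],[-0.03,-0.028,0,0,0.04],[0,0,0,0,0.04],[0,0,0,0,0.04],[0,0,0,0,0.04]]'
python3 - <<'E'
from h import *
o=monitor.get_obs();print(o["position"],o["gripper_width"])
c,im=snap("wrist","w5.png",1.56); np.save("w5.npy",c,allow_pickle=True)
E
```

```text
clock: 45.2
position: [601.0, 62.5, 185.2]
ee_rot: [0.697, 0.717, 0.002, 0.001]
force: [-0.6, -0.9, -0.6]
gripper_width: 46.0
clock: 45.9
position: [491.5, -59.4, 182.6]
ee_rot: [0.697, 0.717, -0.0, -0.001]
force: [0.4, 0.2, -0.2]
gripper_width: 40.2
[491.45684124 -59.43892651 182.62565676] 40.184034146323825
```

View pics/w5.png

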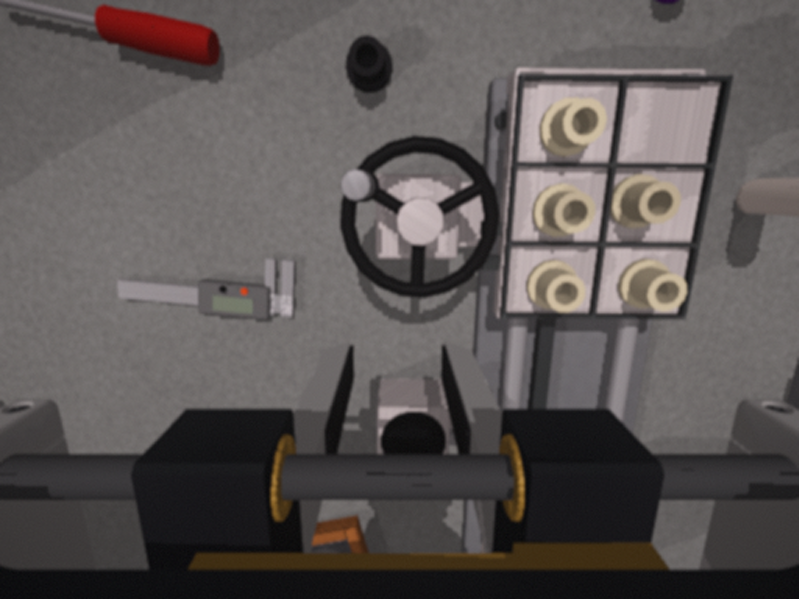

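Five bushings are standing in separate bays. The handle top is at (358,185), the rim centre at (420,216) and the knob at (413,440).

Run:
```python
from h import *
c=np.load("w5.npy",allow_pickle=True).item(); im=c["pixels"][...,::-1].copy(); s=1.5605
for n,u,v,z in(("handle",358,184.5,137),("rim",420,216,82),("hub",420,221,90),("knob",413,440,100)): print(n,np.round(ray(c,u/s,v/s,z)[:2],1))
g=cv2.cvtColor(im,cv2.COLOR_BGR2GRAY); d=((g<50)).astype(np.uint8); d[:, :215]=0; d[:,322:]=0; d[:85]=0; d[195:]=0
h=cv2.convexHull(max(cv2.findContours(d,0,2)[0],key=len)); e=cv2.fitEllipse(h); print(e)
for z in(80,84): 
  p=ray(c,*e[0],z); print(np.round(p[:2],1), e[1][0]/c["fx"]*(-(np.array(c["R"]).T@c["t"])[2]-z))
```

```text
handle [469.2  18.5]
rim [5.045e+02 2.000e-01]
hub [504.2  -2.4]
knob [ 505.3 -153.5]
((269.0816345214844, 138.69618225097656), (101.4354019165039, 102.64068603515625), 38.7800178527832)
[ 5.046e+02 -2.000e-01] 105.50122160832487
[504.4   0. ] 104.00218828338308
```

```bash
python3 -m inch '[[0.04,-0.01,0,0,0.04],[0.039,-0.0104,0.01,0,0.04],[0,0,0.03,0,0.04],[0,0,0.03,0,0.04],[0,0,0.012,0,0.04],[0,0,0,0,0.04],[0,0,0,0,0.04],[0,0,0,0,0.04]]'
python3 -m inch '[[0,0,0,0,0.008],[0,0,0,0,0.008],[0,0,0,0,0.008],[0,0,0,0,0.008],[0,0,0,0,0.008],[0,0,0,0,0.008]]' 25
```

```text
clock: 46.75
position: [469.4, 18.1, 102.2]
ee_rot: [0.697, 0.717, 0.001, 0.0]
force: [0.2, 0.8, 0.2]
gripper_width: 39.9
clock: 47.35
position: [468.0, 17.9, 101.8]
ee_rot: [0.697, 0.717, -0.0, -0.0]
force: [-3.2, 1.5, 6.5]
gripper_width: 15.5
```

```bash
python3 -m inch '[[0.0087,0.00668,0,0,0.008],[0.00668,0.0087,0,0,0.008],[0.0042,0.01013,0,0,0.008],[0.00143,0.01087,0,0,0.008],[-0.00143,0.01087,0,0,0.008],[-0.0042,0.01013,0,0,0.008]]'; python3 -m inch '[[-0.00668,0.0087,0,0,0.008],[-0.0087,0.00668,0,0,0.008],[-0.01013,0.0042,0,0,0.008],[-0.01087,0.00143,0,0,0.008],[-0.01087,-0.00143,0,0,0.008],[-0.01013,-0.0042,0,0,0.008]]'; python3 -m inch '[[0,0,0,0,0.008],[0,0,0,0,0.008],[0,0,0,0,0.008]]'
```

```text
clock: 47.95
position: [525.3, 32.9, 101.7]
ee_rot: [0.697, 0.717, -0.001, -0.0]
force: [-5.0, -5.6, 11.4]
gripper_width: 15.3
clock: 48.55
position: [542.6, -20.7, 101.8]
ee_rot: [0.697, 0.717, 0.001, -0.001]
force: [-3.4, 4.0, 7.5]
gripper_width: 15.7
clock: 48.85
position: [542.1, -21.7, 101.8]
ee_rot: [0.697, 0.717, -0.0, -0.001]
force: [-4.1, 0.2, 8.4]
gripper_width: 15.4
```

```bash
python3 -m inch '[[-0.0087,-0.00668,-0.001,0,0.008],[-0.00668,-0.0087,0,0,0.008],[-0.0042,-0.01013,0,0,0.008],[-0.00143,-0.01087,0,0,0.008],[0.00143,-0.01087,0,0,0.008],[0.0042,-0.01013,0,0,0.008],[0.00668,-0.0087,0,0,0.008],[0.0087,-0.00668,0,0,0.008],[0.01013,-0.0042,0,0,0.008],[0.01087,-0.00143,0,0,0.008],[0.01087,0.00143,0,0,0.008],[0.01013,0.0042,0,0,0.008]]'
python3 -m inch '[[0.0087,0.00668,0,0,0.008],[0.00668,0.0087,0,0,0.008],[0.0042,0.01013,0,0,0.008],[0.00143,0.01087,0,0,0.008],[-0.00143,0.01087,0,0,0.008],[-0.0042,0.01013,0,0,0.008],[-0.00668,0.0087,0,0,0.008],[-0.0087,0.00668,0,0,0.008],[-0.01013,0.0042,0,0,0.008],[-0.01087,0.00143,0,0,0.008],[-0.01087,-0.00143,0,0,0.008],[-0.01013,-0.0042,0,0,0.008]]'
python3 -m inch '[[-0.0087,-0.00668,0,0,0.008],[-0.00668,-0.0087,0,0,0.008],[-0.0042,-0.01013,0,0,0.008],[-0.00143,-0.01087,0,0,0.008],[0.00143,-0.01087,0,0,0.008],[0.0042,-0.01013,0,0,0.008],[0.00668,-0.0087,0,0,0.008],[0.0087,-0.00668,0,0,0.008],[0.01013,-0.0042,0,0,0.008],[0.01087,-0.00143,0,0,0.008],[0.01087,0.00143,0,0,0.008],[0.01013,0.0042,0,0,0.008]]'
python3 -m inch '[[0,0,0,0,0.008],[0,0,0,0,0.008]]'
python3 - <<'E'
from h import *
c,im=snap("side","sd6.png",3.2,(180,110,310,235));
E
```

```text
clock: 50.05
position: [468.6, 19.0, 102.2]
ee_rot: [0.697, 0.717, -0.0, 0.0]
force: [2.6, -3.8, -22.4]
gripper_width: 15.4
clock: 51.25
position: [542.2, -21.5, 102.2]
ee_rot: [0.697, 0.717, 0.0, -0.001]
force: [-1.9, 3.3, -16.8]
gripper_width: 15.3
clock: 52.45
position: [467.1, 16.3, 102.3]
ee_rot: [0.698, 0.716, -0.001, 0.0]
force: [1.5, -2.8, -28.7]
gripper_width: 15.7
clock: 52.65
position: [467.9, 17.6, 102.3]
ee_rot: [0.697, 0.717, -0.0, 0.0]
force: [1.1, 1.6, -28.7]
gripper_width: 15.4
```

View pics/sd6.png

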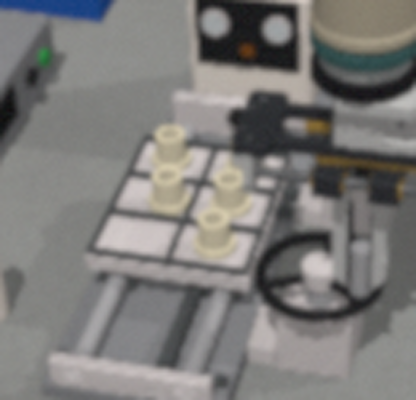

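The carriage is over halfway with the loads standing. A vertical preload has built up on the handle, so I'll relieve it in the next rows and do the third turn.

```bash
python3 -m inch '[[0.0087,0.00668,0.0008,0,0.008],[0.00668,0.0087,0,0,0.008],[0.0042,0.01013,0,0,0.008],[0.00143,0.01087,0,0,0.008],[-0.00143,0.01087,0,0,0.008],[-0.0042,0.01013,0,0,0.008],[-0.00668,0.0087,0,0,0.008],[-0.0087,0.00668,0,0,0.008],[-0.01013,0.0042,0,0,0.008],[-0.01087,0.00143,0,0,0.008],[-0.01087,-0.00143,0,0,0.008],[-0.01013,-0.0042,0,0,0.008]]'
python3 -m inch '[[-0.0087,-0.00668,0,0,0.008],[-0.00668,-0.0087,0,0,0.008],[-0.0042,-0.01013,0,0,0.008],[-0.00143,-0.01087,0,0,0.008],[0.00143,-0.01087,0,0,0.008],[0.0042,-0.01013,0,0,0.008],[0.00668,-0.0087,0,0,0.008],[0.0087,-0.00668,0,0,0.008],[0.01013,-0.0042,0,0,0.008],[0.01087,-0.00143,0,0,0.008],[0.01087,0.00143,0,0,0.008],[0.01013,0.0042,0,0,0.008]]'
python3 -m inch '[[0.0087,0.00668,0,0,0.008],[0.00668,0.0087,0,0,0.008],[0.0042,0.01013,0,0,0.008],[0,0,0,0,0.008],[0,0,0,0,0.008],[0,0,0,0,0.008]]'
```

```text
clock: 53.9
position: [542.6, -20.6, 102.1]
ee_rot: [0.697, 0.717, 0.001, -0.001]
force: [-2.7, 3.7, -10.1]
gripper_width: 15.5
clock: 55.1
position: [469.0, 19.5, 102.0]
ee_rot: [0.697, 0.717, 0.0, -0.0]
force: [-0.1, -2.2, -8.2]
gripper_width: 15.4
clock: 55.7
position: [494.8, 37.5, 102.0]
ee_rot: [0.698, 0.717, 0.001, 0.001]
force: [2.4, -3.9, -6.9]
gripper_width: 15.8
```

```bash
python3 -m inch '[[0.0006,0.0036,0,0,0.008],[0.0003,0.0036,0,0,0.008],[0,0.0037,0,0,0.008],[0,0,0,0,0.008],[0,0,0,0,0.008],[0,0,0,0,0.008]]'; python3 -m inch '[[-0.0001,0.002,0,0,0.008],[0,0,0,0,0.008],[0,0,0,0,0.008]]'; python3 -m inch '[[-0.0002,0.002,0,0,0.008],[0,0,0,0,0.008],[0,0,0,0,0.008]]'
```

```text
clock: 56.3
position: [504.0, 38.5, 101.9]
ee_rot: [0.698, 0.716, -0.0, 0.0]
force: [0.1, -5.3, -3.9]
gripper_width: 15.3
clock: 56.6
position: [505.6, 38.5, 101.9]
ee_rot: [0.698, 0.716, -0.001, -0.0]
force: [-0.4, -4.6, -2.4]
gripper_width: 15.7
clock: 56.9
position: [507.4, 38.4, 101.9]
ee_rot: [0.698, 0.716, -0.001, -0.0]
force: [-0.3, -5.6, -1.9]
gripper_width: 15.2
```

```bash
for i in 1; do python3 -m inch '[[-0.0006,0.002,0,0,0.008],[0,0,0,0,0.008],[0,0,0,0,0.008]]'; python3 -m inch '[[-0.0004,0.002,0,0,0.008],[0,0,0,0,0.008],[0,0,0,0,0.008]]'; python3 -m inch '[[-0.0004,0.002,0,0,0.008],[0,0,0,0,0.008],[0,0,0,0,0.008]]'; done
```

```text
clock: 57.2
position: [508.5, 38.3, 101.9]
ee_rot: [0.697, 0.717, -0.001, -0.001]
force: [-3.6, -3.9, 0.1]
gripper_width: 15.5
clock: 57.5
position: [508.7, 38.3, 101.8]
ee_rot: [0.697, 0.717, -0.002, -0.003]
force: [-6.6, -4.1, 4.5]
gripper_width: 15.3
clock: 57.8
position: [509.0, 38.2, 101.8]
ee_rot: [0.697, 0.717, -0.003, -0.004]
force: [-10.3, -4.0, 7.1]
gripper_width: 15.7
```

The stop is reached: resisting force rose to -10 N at about 1148° in total, against 1146° expected. Release and look at the knob.

```bash
python3 -m inch '[[0,0,0,0,0.04],[0,0,0,0,0.04],[0,0,0,0,0.04],[0,0,-0.03,0,0.04],[0,0,-0.04,0,0.04],[0,0,-0.01,0,0.04],[0,0,0,0,0.04]]'
python3 -m inch '[[-0.036,0,0,0,0.04],[-0.036,0,0,0,0.04],[-0.036,0,0,0,0.04],[-0.036,0,0,0,0.04],[-0.036,0,0,0,0.04],[-0.036,0,0,0,0.04],[-0.036,0,0,0,0.04],[0,0,0,0,0.04],[0,0,0,0,0.04],[0,0,0,0,0.04]]'
python3 - <<'E'
from h import *
o=monitor.get_obs();print(o["position"],o["ee_rot"],o["gripper_width"],o["joint_pos"])
c,im=snap("wrist","w7.png",1.56); np.save("w7.npy",c,allow_pickle=True)
E
```

```text
clock: 58.5
position: [516.2, 38.6, 183.5]
ee_rot: [0.697, 0.717, 0.002, 0.001]
force: [0.7, 0.2, -0.3]
gripper_width: 39.8
clock: 59.5
position: [521.1, -212.2, 180.6]
ee_rot: [0.697, 0.717, 0.0, -0.001]
force: [0.8, -0.0, 1.2]
gripper_width: 39.9
[ 521.06624195 -212.19828643  180.60891302] [ 6.96760979e-01  7.17302218e-01  1.34963407e-04 -1.28389709e-03] 39.85750263711552 [ 0.04095429  0.5726053   0.45966275  1.79998761 -0.32796936  0.84737899
  0.68640232]
```

View pics/w7.png

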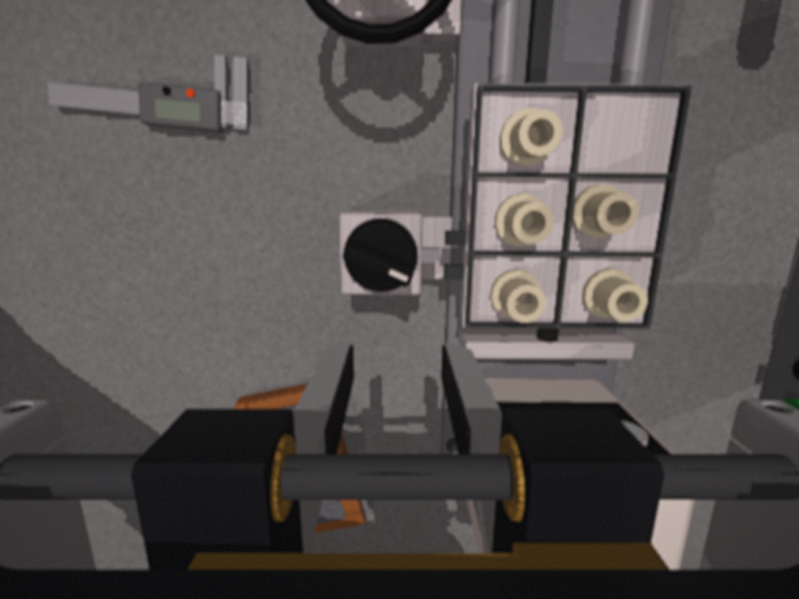

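The carriage is at the bumper (547,333) with all loads standing. The knob is at (380,256), its white mark at (399,276). Close crop with contrast to get the bar angle.

Run:
```python
from h import *
c=np.load("w7.npy",allow_pickle=True).item(); im=c["pixels"][...,::-1].copy()
o=im[125:200,205:285].astype(float); o=np.clip(255*(o/90)**0.6,0,255).astype(np.uint8)
cv2.imwrite("pics/k.png",cv2.resize(o,None,fx=7,fy=7,interpolation=cv2.INTER_CUBIC))
g=cv2.cvtColor(im,cv2.COLOR_BGR2GRAY)
d=np.zeros_like(g); d[135:192,215:270]=g[135:192,215:270]<60
k=max(cv2.findContours(d,0,2)[0],key=len); h=cv2.convexHull(k); e=cv2.fitEllipse(h); print("skirt",e,[np.round(ray(c,*e[0],z)[:2],1) for z in(68,)])
m=np.zeros_like(g); hm=cv2.fillConvexPoly(np.zeros_like(g),h,1); hm=cv2.erode(hm,np.ones((3,3))); w=((g>100)&(hm>0)).astype(np.uint8)
ys,xs=np.nonzero(w); P=np.array([ray(c,x,y,100)[:2] for x,y in zip(xs,ys)]); print(len(P),P.mean(0)); u,s,vt=np.linalg.svd(P-P.mean(0)); print(np.degrees(np.arctan2(vt[0,1],vt[0,0])),s)
```

```text
skirt ((243.97598266601562, 163.6462860107422), (45.58454895019531, 47.7266845703125), 136.7737274169922) [array([ 508.6, -180.7])]
50 [ 520.53923771 -187.5958338 ]
-21.243877771580895 [24.30610031  8.00096669]
```

View pics/k.png

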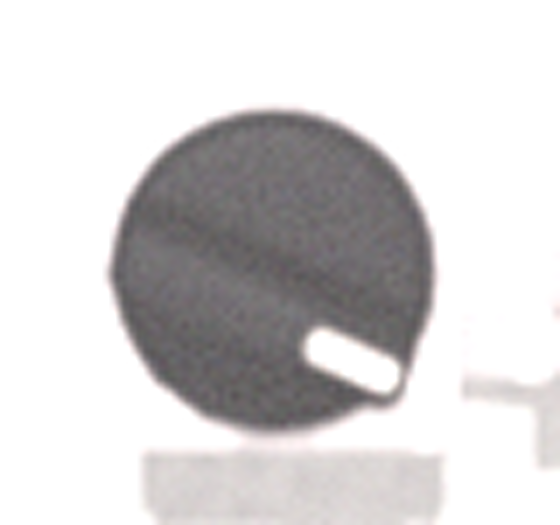

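```bash
python3 -m inch '[[0.016,-0.0064,0,-8.3,0.04],[0,0,0,-8.3,0.04],[0,0,0,-8.3,0.04],[0,0,0,-8.3,0.04],[0,0,0,-8.3,0.04],[0,0,0,-8.3,0.04],[0,0,0,-8.3,0.04],[0,0,0,-8.3,0.04],[0,0,0,0,0.04],[0,0,0,0,0.04],[0,0,0,0,0.04]]'
python3 - <<'E'
from h import *
o=monitor.get_obs();q=o["ee_rot"];print(o["position"],q,o["gripper_width"],o["joint_pos"])
p=np.array(o["position"]); x=np.array([2*q[0]**2-1,2*q[0]*q[1]]);y=np.array([2*q[0]*q[1],2*q[1]**2-1]);d=np.array([507.5,-181.5])-p[:2]
print("jaw",np.degrees(np.arctan2(y[1],y[0])),"dx,dy",d@x,d@y)
E
```

```text
clock: 60.65
position: [514.5, -197.7, 181.7]
ee_rot: [0.192, 0.981, 0.0, -0.0]
force: [-0.0, -0.0, -0.7]
gripper_width: 40.3
[ 514.50802739 -197.66329676  181.68473816] [ 1.91764501e-01  9.81440961e-01  6.71569583e-05 -1.05638140e-04] 40.29823564050919 [ 0.22806759  0.51873365  0.1311424   1.82549879 -0.09034791  0.80333684
  1.58982791]
jaw 67.88844674554741 dx,dy 12.576650123582366 12.336631168506214
```

```bash
python3 -m inch '[[0.0126,0.0123,0,0,0.04],[0,0,0.03,0,0.04],[0,0,0.04,0,0.04],[0,0,0.02,0,0.04],[0,0,0.01,0,0.04],[0,0,0.0075,0,0.04],[0,0,0,0,0.04],[0,0,0,0,0.04],[0,0,0,0,0.04]]'
python3 -m inch '[[0,0,0,0,0.006],[0,0,0,0,0.006],[0,0,0,0,0.006],[0,0,0,0,0.006],[0,0,0,0,0.006],[0,0,0,0,0.006]]' 40
```

```text
clock: 61.55
position: [508.2, -182.4, 75.3]
ee_rot: [0.191, 0.982, -0.0, 0.001]
force: [0.3, 0.6, -0.1]
gripper_width: 40.1
clock: 62.15
position: [507.3, -182.6, 74.4]
ee_rot: [0.191, 0.982, -0.0, 0.0]
force: [-0.1, -0.7, 2.6]
gripper_width: 11.7
```

```bash
python3 -m inch '[[0,0,0,5,0.006],[0,0,0,5,0.006],[0,0,0,5,0.006],[0,0,0,5,0.006],[0,0,0,5,0.006],[0,0,0,5,0.006],[0,0,0,5,0.006],[0,0,0,0,0.006],[0,0,0,0,0.006]]'
python3 -m inch '[[0,0,0,5,0.006],[0,0,0,5,0.006],[0,0,0,5,0.006],[0,0,0,5,0.006],[0,0,0,5,0.006],[0,0,0,0,0.006],[0,0,0,0,0.006]]'
python3 - <<'E'
from h import *
o=monitor.get_obs();q=o["ee_rot"];print(o["position"],q,o["force"],o["wrist_torque"],o["gripper_width"])
E
```

```text
clock: 63.05
position: [507.6, -182.3, 74.4]
ee_rot: [0.476, 0.879, -0.0, 0.0]
force: [-0.9, -1.0, 2.0]
gripper_width: 11.7
clock: 63.75
position: [507.8, -182.3, 74.4]
ee_rot: [0.655, 0.756, 0.0, 0.0]
force: [-0.2, -0.7, 3.3]
gripper_width: 11.9
[ 507.78983893 -182.25737832   74.40300569] [6.55109971e-01 7.55533440e-01 1.53054945e-04 3.51581920e-04] [-0.16666267 -0.74891986  3.31891658] [-0.21236726 -0.00506811 -0.00392198] 11.920212960419153
```

```bash
python3 -m inch '[[0,0,0,5,0.006],[0,0,0,5,0.006],[0,0,0,5,0.006],[0,0,0,0,0.006],[0,0,0,0,0.006]]'; python3 -c "
from h import *;o=monitor.get_obs();print(o['wrist_torque'],o['ee_rot'])"
python3 -m inch '[[0,0,0,4,0.006],[0,0,0,4,0.006],[0,0,0,4,0.006],[0,0,0,4,0.006],[0,0,0,4,0.006],[0,0,0,0,0.006],[0,0,0,0,0.006]]'; python3 -c "
from h import *;o=monitor.get_obs();print(o['wrist_torque'],o['ee_rot'])"
```

```text
clock: 64.25
position: [507.9, -182.2, 74.4]
ee_rot: [0.748, 0.664, 0.0, 0.0]
force: [1.7, -0.2, 2.9]
gripper_width: 11.6
[-0.30984662 -0.38856073  0.17044695] [7.47806094e-01 6.63917003e-01 2.21394279e-04 4.57961620e-04]
clock: 64.95
position: [508.1, -182.3, 74.4]
ee_rot: [0.852, 0.524, 0.0, 0.001]
force: [2.5, -0.1, 3.0]
gripper_width: 11.7
[-0.22072616 -0.53676868 -0.01763948] [8.52022303e-01 5.23505049e-01 4.47338878e-04 5.09299680e-04]
```

Detent torque peaked at 0.17 N m and fell to zero, so it has clicked over. Release, lift and check.

```bash
python3 -m inch '[[0,0,0,0,0.04],[0,0,0,0,0.04],[0,0,0,0,0.04],[0,0,-0.03,0,0.04],[0,0,-0.045,0,0.04],[0,0,-0.04,0,0.04],[0,0,0,-8,0.04],[0,0,0,-8,0.04],[-0.03,0,0,-8,0.04],[-0.03,0,0,-8,0.04],[0,0,0,0,0.04],[0,0,0,0,0.04]]'
python3 - <<'E'
from h import *
o=monitor.get_obs();print(o["position"],o["force"])
c,im=snap("wrist","w8.png",1.56); c,jm=snap("side"); 
a=cv2.imread("pics/w8.png"); b=cv2.resize(jm[115:165,300:360],(190,158),interpolation=cv2.INTER_CUBIC); a[-158:,:190]=b; cv2.imwrite("pics/w8.png",a)
E
```

```text
clock: 66.15
position: [499.2, -241.8, 188.9]
ee_rot: [0.677, 0.736, 0.0, -0.001]
force: [-0.3, 0.9, 0.4]
gripper_width: 39.8
[ 499.2201083  -241.80050738  188.93459595] [-0.34930884  0.91184088  0.38602304]
```

View pics/w8.png

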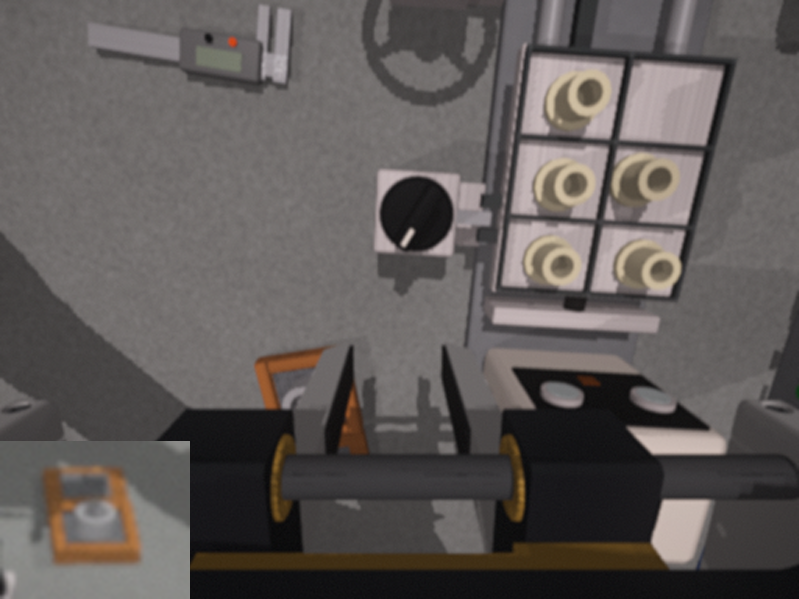

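The knob mark now points down-left at (407,238), about 2.1 rad. The five bushings are standing in their bays, the carriage is on the bumper (575,303), and the ring is flat in its case (inset). The robot is clear, so I'm handing in.

```bash
python3 -c "
from h import *;print(ticket.finish_job())"
```

```text
the job is handed in; nothing more can be done
None
```

The job is done and handed in at about 66 s on the robot's clock, out of the 210 s allowed.

- **Setting ring:** it lies flat in the recess of its wooden case.
- **Bushings:** only five of the six were on the sheet. All five stand flange down on the carriage deck, one to a bay. I never picked up the sleeves or the bracket.
- **Handwheel:** I wound it clockwise about 1148° until it stopped hard with the carriage against the bumper. The expected figure was 1146°.
- **Lock knob:** I turned it clockwise past the detent. The torque rose to about 0.17 N m and then fell to zero, and the white mark stands at about 2.1 rad.

The last pictures showed the loads standing, the ring flat in its case and the robot clear of everything. No check failed.

Two things along the way were off:
- The vertical force on the crank handle reached about 29 N during the winding, and I relieved it.
- An early position I took for the knob was about 28 mm out in y. I measured it again from close by before gripping.

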